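# Restart the bamboo dryer: seat the timer block, flip the orange rocker

### The arm

A 7-joint arm with a two-finger parallel gripper is mounted at the origin on the work surface. World frame = base frame: x ahead of the robot, y to its left, z up, the work surface at z = 0. Lengths are in m, angles in rad, forces in N, time in s.
With the tool pointing down it reaches from about 0.425 to 0.875 m from the base axis. Payload 8.4 kg.
Tool frame: the origin (TCP) lies between the finger pads; the fingertips stand 11 mm ahead of it and the grasp point (between the pads) lies 8 mm behind it; z points along the fingers, y is the direction in which the jaws open and shut (so a half turn about z gives the same grasp; the last joint's range is limited). The gripper opens to 85 mm and grips with 20 to 120 N. Pads are 22 mm wide; open, the fingers measure 114 mm over their backs; the gripper's body (76 mm by 85 mm) begins 54 mm behind the grasp point. The pads swing forward as they close: fully open they stand 13 mm farther back than shut.
Start: joints at [-1.406, 0.333, 0.04, 1.465, -0.013, 1.343, -0.059], TCP at [0.169, 0.627, 0.242] pointing down, gripper open.
Joint ranges: [-2.58, 2.58], [-0.38, 2.09], [-1.3, 1.39], [0.25, 2.4], [-1.5, 4.64], [0.08, 2.09], [-2.65, 2.65]. Speed limits (rad/s): [2.22, 2.22, 2.79, 2.79, 3.14, 3.14, 3.14].

### API

Orientations are given as a 3x3 rotation matrix whose columns are the frame's x, y, z axes.
In Python, from plant import arm, optics, ticket gives the robot as it stands. The module is installed in compiled form; this text tells all that it offers.
- The arm moves only by the tool step_arm, never from a script. Its argument "commands" is a list of rows, each an object of numbers: "hand": the opening, from 0 (shut) to 1 (fully open); "dx", "dy", "dz": the shift along the tool's x, y, z in mm; "yaw": the turn about the tool's z in rad. A call has exactly 8 rows; each row is the pose to reach, as a shift and turn from the pose commanded when the call began, along the tool's axes at that moment; what a row does not reach only later rows make up. A row lasts 1/8 s, in which the tool goes at most 62.5 mm and 10.7 degrees, less where a joint would pass 70% of its speed; a pose out of reach is approached as far as the arm can. A call with a gripper value outside its range is refused whole. The fingers move at their own pace and stop on an object; "grip_force" is the grip in N (left out, the last holds). Time passes only in rows, so rows that repeat a pose let the fingers close, or fill a call up. It gives the time, the measured TCP pose, the force and the opening at its end, in the units of the state.
- arm.sense(): the state, without advancing time (a new reading comes with each control period).
- optics.get_image(name): name is "side" or "top" or "wrist"; returns the picture (400x640x3 uint8, blue, green, red); there is no depth.
- optics.calibration(name): a dict with "vfov" (degrees; the focal length in pixels is half the picture's height over the tangent of half this angle, whatever the lens; pixels are square), "cx", "cy" (the principal point, pixels), "camera_from_world" (4x4, takes a point from world to camera coordinates). Camera axes: x right, y down, z forward; pixel columns grow to the right and rows downward; lengths in m; the calibration is good to about 2 mm. A picture is of the moment at which its call begins: read the wrist's pose just before it. calibration takes no time and is no camera call; for the wrist camera it gives the pose at the moment of the call.
- ticket.finish_job(): hands the job in, once; it reports no verdict.
Trained networks look in the newest picture that a camera, given by its name, has taken for a name from the list of things; names that differ only in an ending like _2 or _b are one class to them, and where a whole thing is asked for, a point or a joint stands for the part that bears it (a point fixed in the world has none). Each returns a list of dicts, best first, with "p" (0 to 1); they miss things now and then, are a little off and sometimes report something else, mostly with a low value. They report only what shows in the picture. A call takes as long as a camera call. They do not tell look-alikes from the thing itself.
- optics.silhouettes(camera, query): "mask" (400x640 bool, what is visible of it) and "point" ([column, row] in pixels, amid what is visible of it).
- optics.landmark_of(camera, query): "point" ([column, row] in pixels: a listed point, or the origin of a listed thing).
The state is a dict: "clock": time; "joints": joint angles; "dq": joint speeds; "joint_torque": joint torques, N m; "position": TCP position; "eef_rot": TCP orientation; "wrist_force": force on the tool from outside, world axes, zero at the start; "ft_torque": the same for the moment, N m; "finger_gap": finger opening in m.
Only numpy, scipy, OpenCV 4.12 (cv2) and the standard library are available. Lean on these libraries where they do the work, as an engineer would, in place of code of your own. Each camera call takes 0.05 s, during which the arm holds its last target.

### The job

Get the bamboo drying cabinet going again: push the yellow timer block on its grey controller down into its recess until it is flush (with the gripper or the pointer), and only after that flip the orange rocker fully on, far end down. Flip it with the black tip of the red-handled pointer, reaching in under the lamp rail, without touching that switch with the gripper. Put the pointer back upright in its bamboo stand with its collar resting on the top, let go, and leave the other rockers and everything else on the bench as they were.

Things in the scene. Friction and masses are not known exactly. Their poses are not given: they have to be found in the camera images.
- box: Grey controller box fixed to the bench, 160 (x) x 280 (y) x 60 mm high; origin at the centre of its underside, x points away from the robot (across the rockers), y along the row, z up. Rocker pivots lie on the line box x +20 mm, at box y -9, +25, +59 and +93 mm; the order of colours varies. The yellow timer block is at box x -10, y -90 mm, clear of the lamp rail.
- rail (a point): Middle of the lower front edge of the lamp rail, fixed to the box (axes as the box's) at box x +26, y +42, z +145 mm. The rail runs from here 48 mm to +x, 90 mm each way in y and 20 mm up, over the far half of the rockers, on posts near its ends (32 mm behind this edge). An upright pointer cannot reach the far ends: tilt it 25 to 40 degrees, tip pointing to box +x.
- timer_top (a point): Centre of the top face of the yellow timer block, 64 (x) x 44 (y) mm, yellow with a black round mark, in a 68 x 48 mm recess of the controller's deck. At the start it stands 11 to 14 mm proud of the deck; flush means top level with the deck, box z 60 mm.
- timer (a joint): How far the timer block is pushed down, m: 0 fully proud (14 mm above the deck), 0.014 flush (end stop). It slides straight down with about 5 N friction and stays where it is left.
- sw_orange: Switch with the orange rocker; origin on the box's deck under its middle, axes as the box's. Frame 72 x 31 x 10 mm. The rocker is 24 mm wide (y), pivots about y 12 mm above this origin; two wings reach 30 mm to -x and +x as a shallow V. Off: near (-x) wing level, 12 mm above the origin, far wing raised 0.4 rad. On: far wing level, near one raised. Switches are 34 mm apart.
- rocker_orange (a joint): Orange rocker, rad: 0 off (near end down), 0.4 fully on (far end down, stop). About 0.06 N m friction (about 3 N at 22 mm from the pivot); stays where it is left. Starts at 0 to 0.03.
- rocker_green (a joint): Green rocker, same build, rad; starts off (near 0) and must stay.
- rocker_blue (a joint): Blue rocker, same build, rad; starts on (near 0.4) and must stay.
- rocker_white (a joint): White rocker, same build, rad; starts off (near 0) and must stay.
- pointer_grip (a point): Centre of the pointer's handle, z up the handle, x, y square to its flat sides. Pointer: rigid, 159 mm, 90 to 145 g; red square handle 22 x 22 x 56 mm; below it a black collar 34 x 34 x 8 mm (underside 36 mm below this point), then a round shank 12 mm thick, 95 mm long, with a hemispherical black end (radius 6 mm) that ends 131 mm below this point. Starts upright in its stand.
- pointer_collar (a point): Point on the pointer's axis at the underside of the collar; rests on the top of the stand. Axes as pointer_grip.
- stand_hole (a point): Centre of the square 20 x 20 mm hole in the top of the fixed pointer stand, at its upper face, 105 mm above the bench. The stand is a bamboo tube 76 mm across with a dark square wooden top 84 x 84 x 12 mm; the inside is open down to 6 mm above the bench, so the shank hangs free.
- pot_a: Bystander: pale bamboo pot 80 mm across, 95 mm high, origin at the centre of its underside.
- pot_b: Bystander: darker bamboo pot 72 mm across, 75 mm high, origin at the centre of its underside.
- tube: Bystander: upright open bamboo tube 68 mm across, 70 mm high, origin at the centre of its underside.
- slats: Bystander: bundle of bamboo slats 200 x 48 x 19 mm in a red clip, lying along its x, origin at the centre of its underside.
- mallet: Bystander: wooden mallet about 200 mm long lying on the bench, along its x.
- glue: Bystander: amber glue jar 56 mm across, 85 mm high, origin at the centre of its underside.
- brush: Bystander: brush about 180 mm long lying beyond the controller, along its x.
Not all that is in view belongs to the job. Leave any blue or green look-alike of the part that bears stand_hole alone. What is shaped like the part that bears pointer_grip but blue is not meant.

How it is judged:
By the outcome, as a careful person would: the job done as asked, in the order asked, and still so for the second after the job is handed in, with the robot touching nothing.
It also fails if it takes over 58 s, if anything falls off the work surface, if the arm or the gripper's body presses on something with over 40 N, if the wrist force passes 120 N, or if a joint passes its speed limit or range.

## Working session

There is one attempt and no reset: what is moved stays moved. The work goes in short steps, Python scripts to look and compute and a tool call to move; the robot and the scene stay as the last step left them, time stands still between calls to the robot, and variables do not carry over. Pictures are saved under pics/ and viewed, and the job is handed in when it is done.

Besides the shell and the picture viewer there is one more tool, called after ">>>" as name([rows], argument=value, ...), one row to a line, values as JSON. step_arm: Moves the arm, as the interface text tells. Its arguments: {"type":"object","properties":{"commands":{"type":"array"},"grip_force":{"type":"number"}},"required":["commands"]}

```bash
mkdir -p pics
python3 - <<'E'
from plant import arm, optics, ticket
import cv2, numpy as np
s=arm.sense()
for k,v in s.items(): print(k,np.round(v,4).tolist())
for n in ["side","top","wrist"]:
    im=optics.get_image(n); cv2.imwrite(f"pics/{n}0.png",im)
    c=optics.calibration(n); print(n,c["vfov"],c["cx"],c["cy"],np.round(c["camera_from_world"],4).tolist())
E
```

```text
clock 0.0
joints [-1.4062, 0.3339, 0.0399, 1.4663, -0.0134, 1.3433, -0.0585]
dq [0.0017, -0.0005, -0.0026, 0.0002, 0.001, -0.0008, -0.0009]
joint_torque [0.0005, -65.8542, 1.3662, -40.5566, 0.017, 0.0125, -0.0]
position [0.1694, 0.6271, 0.2414]
eef_rot [[-0.9654, 0.2607, -0.0003], [0.2607, 0.9654, -0.0016], [-0.0001, -0.0016, -1.0]]
wrist_force [0.5353, 0.0818, -0.3677]
ft_torque [-0.0136, -0.0019, 0.0048]
finger_gap 0.0855
side 54.42891885275576 320.4240265677541 201.01183294546996 [[0.9498, -0.312, -0.0219, -0.549], [-0.2035, -0.5634, -0.8007, 0.1913], [0.2374, 0.765, -0.5986, 1.1635], [0.0, 0.0, 0.0, 1.0]]
top 53.13549659095219 316.8151731631612 204.19451817733022 [[-0.0059, -1.0, 0.0039, -0.0361], [-0.9792, 0.005, -0.2026, 0.593], [0.2026, -0.005, -0.9792, 1.1128], [0.0, 0.0, 0.0, 1.0]]
wrist 65.60573003432525 319.2588547443852 197.9368171245152 [[0.2594, 0.9658, 0.0006, -0.6499], [0.9265, -0.249, 0.2823, -0.0381], [0.2727, -0.0727, -0.9593, 0.3774], [0.0, 0.0, 0.0, 1.0]]
```

View pics/side0.png

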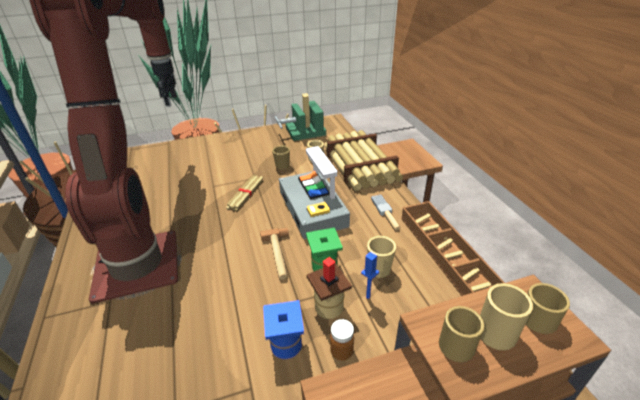

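View pics/top0.png

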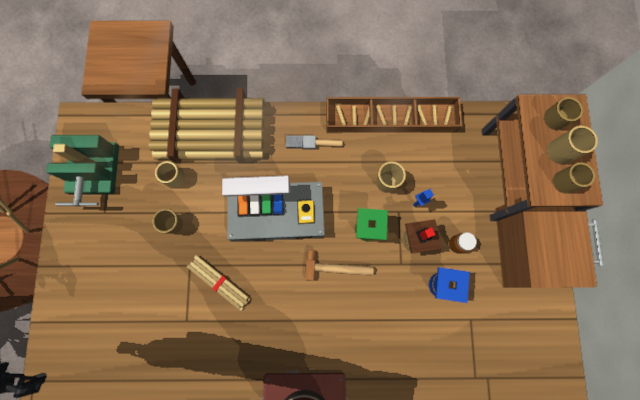

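View pics/wrist0.png

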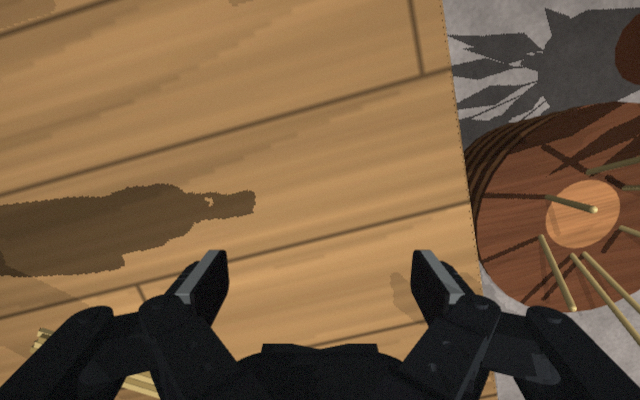

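Top view: controller at (275,210), rockers from left to right orange, white, green, blue, yellow timer at (306,211), red pointer in the dark stand at (427,234), next to the glue jar. Next I'll triangulate with the landmark network.

```bash
cat > h.py <<'E'
from plant import arm, optics, ticket
import cv2, numpy as np
def K(n):
    c=optics.calibration(n); f=200/np.tan(np.radians(c["vfov"]/2)); return f,c["cx"],c["cy"],np.array(c["camera_from_world"])
def proj(n,p):
    f,cx,cy,T=K(n); q=T[:3,:3]@np.array(p)+T[:3,3]; return np.array([cx+f*q[0]/q[2],cy+f*q[1]/q[2]])
def ray(n,px):
    f,cx,cy,T=K(n); R=T[:3,:3]; d=R.T@np.array([(px[0]-cx)/f,(px[1]-cy)/f,1]); return -R.T@T[:3,3],d/np.linalg.norm(d)
def atz(n,px,z):
    o,d=ray(n,px); return o+d*(z-o[2])/d[2]
def tri(obs):
    A=np.zeros((3,3));b=np.zeros(3);rs=[ray(n,p) for n,p in obs]
    for o,d in rs:
        M=np.eye(3)-np.outer(d,d);A+=M;b+=M@o
    x=np.linalg.solve(A,b); return x,[np.linalg.norm((np.eye(3)-np.outer(d,d))@(x-o)) for o,d in rs]
def crop(n,im,c,w,h,s,fn):
    x0=int(max(0,min(640-w,c[0]-w/2)));y0=int(max(0,min(400-h,c[1]-h/2)))
    cv2.imwrite(fn,cv2.resize(im[y0:y0+h,x0:x0+w],None,fx=s,fy=s,interpolation=cv2.INTER_CUBIC)); print(fn,"origin",x0,y0,"scale",s)
E
python3 - <<'E'
from h import *
ims={n:optics.get_image(n) for n in ["top","side"]}
for q in ["box","rail","timer_top","sw_orange","pointer_grip","pointer_collar","stand_hole"]:
    r={n:optics.landmark_of(n,q) for n in ["top","side"]}
    for n in r: print(q,n,[(np.round(d["point"],1).tolist(),round(d["p"],2)) for d in r[n][:3]])
    if r["top"] and r["side"]:
        x,e=tri([(n,r[n][0]["point"]) for n in r]); print("   ",np.round(x,4),np.round(e,4))
crop("top",ims["top"],(275,210),130,80,6,"pics/topbox.png")
crop("top",ims["top"],(427,235),100,75,8,"pics/topst.png")
crop("side",ims["side"],(315,190),100,75,8,"pics/sidebox.png")
crop("side",ims["side"],(335,285),120,90,6,"pics/sidest.png")
print(arm.sense()["clock"])
E
```

```text
box top [([277.8, 214.5], 0.62), ([173.5, 173.8], 0.21)]
box side [([308.7, 206.2], 0.89)]
    [0.5661 0.0792 0.0183] [0.0043 0.0043]
rail top []
rail side [([312.1, 167.1], 0.69)]
timer_top top [([306.5, 210.9], 0.72)]
timer_top side [([317.4, 206.5], 0.69)]
    [ 0.568  -0.0093  0.0796] [0.0014 0.0014]
sw_orange top [([242.7, 200.9], 0.53)]
sw_orange side [([309.3, 176.3], 0.5)]
    [0.5982 0.176  0.0747] [0.0026 0.0026]
pointer_grip top [([428.3, 233.1], 0.62), ([424.2, 194.8], 0.58)]
pointer_grip side [([330.5, 271.9], 0.7), ([369.6, 263.8], 0.56)]
    [ 0.4955 -0.3394  0.1382] [0.0001 0.0001]
pointer_collar top [([422.9, 232.5], 0.6), ([424.2, 198.6], 0.6)]
pointer_collar side [([370.6, 272.3], 0.63), ([326.7, 277.2], 0.62)]
    [ 0.5474 -0.3468  0.1125] [0.048 0.048]
stand_hole top [([450.7, 282.5], 0.83), ([423.8, 238.2], 0.58), ([372.0, 220.3], 0.58)]
stand_hole side [([278.0, 317.0], 0.93), ([323.8, 236.2], 0.72), ([325.0, 277.3], 0.6)]
    [ 0.3565 -0.4006  0.1053] [0.0082 0.0082]
pics/topbox.png origin 210 170 scale 6
pics/topst.png origin 377 197 scale 8
pics/sidebox.png origin 265 152 scale 8
pics/sidest.png origin 275 240 scale 6
0.95
```

View pics/topbox.png

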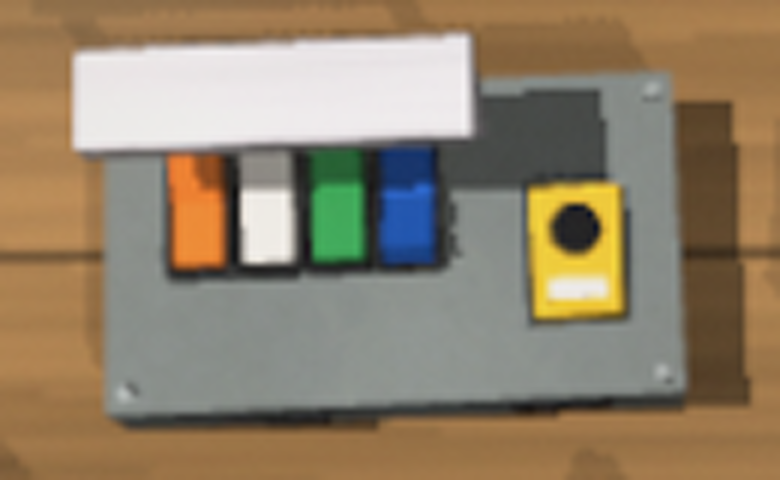

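View pics/topst.png

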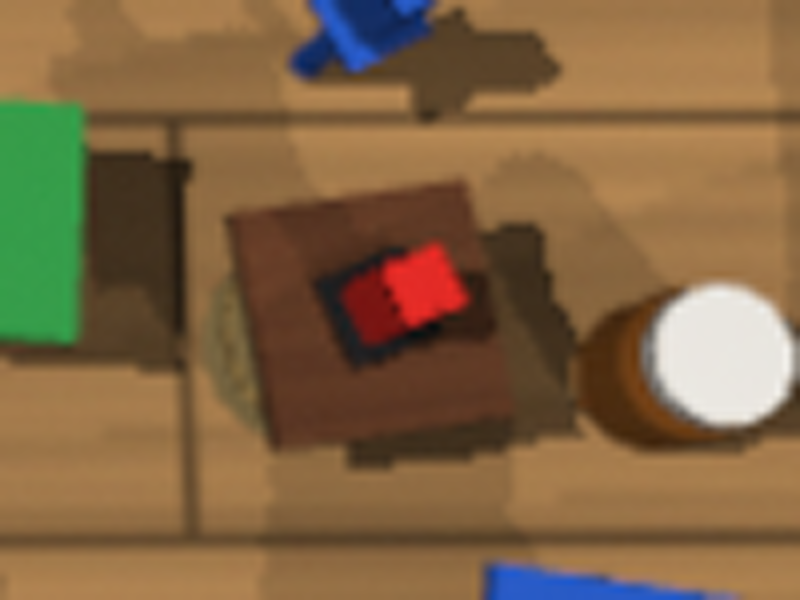

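View pics/sidebox.png

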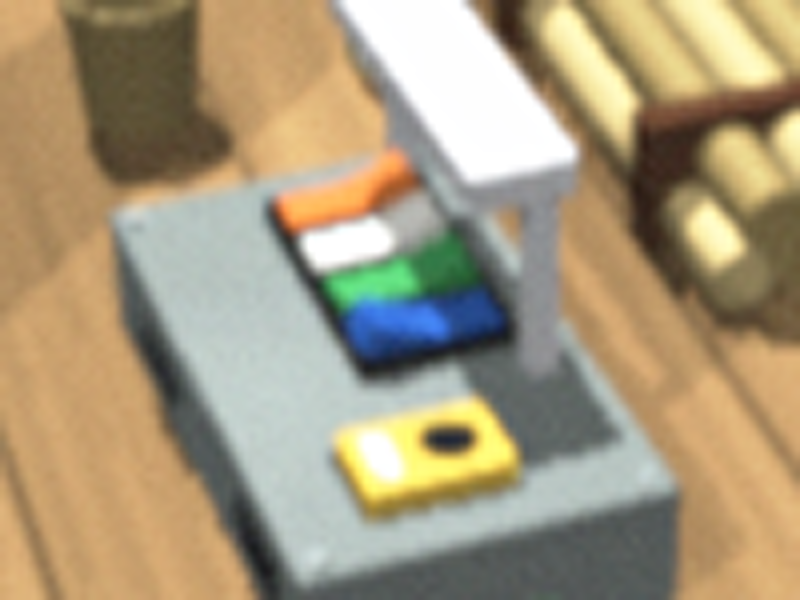

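View pics/sidest.png

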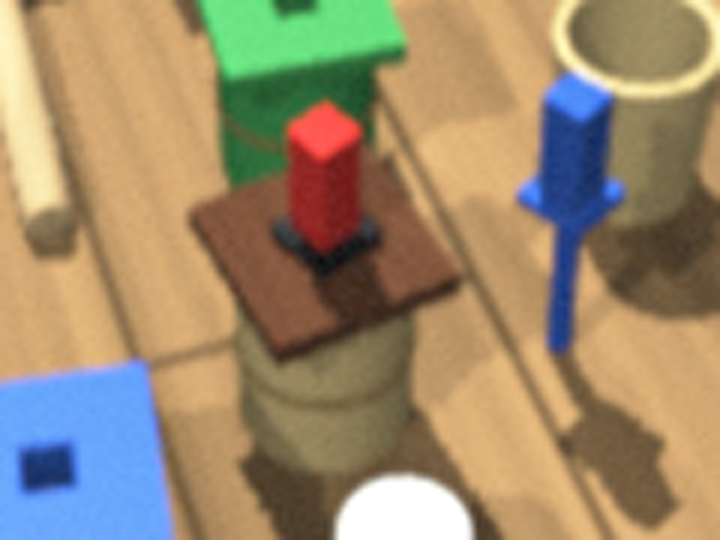

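Run:
```python
from h import *
def P(l,o,s,z): return np.array([atz("top",(o[0]+(u+.0)/s,o[1]+(v)/s),z) for u,v in l])
B=P([(670,72),(685,402),(105,415)],(210,170),6,.06); print("deck TR,BR,BL",B.round(4).tolist())
print(np.linalg.norm(B[0]-B[1]),np.linalg.norm(B[1]-B[2]), "yaw", np.arctan2(*(B[2]-B[1])[:2])*-1, np.arctan2((B[0]-B[1])[1],(B[0]-B[1])[0]))
c=(B[0]+B[2])/2; print("box centre",c)
T=P([(528,186),(622,182),(628,317),(532,322)],(210,170),6,.073); print("timer",T.mean(0))
S=P([(230,215),(465,183),(512,412),(275,450)],(377,197),8,.105);print("stand",S.mean(0),[np.linalg.norm(S[i]-S[(i+1)%4]).round(4) for i in range(4)])
d=S[1]-S[2];print("stand yaw",np.arctan2(d[1],d[0]))
R=P([(380,270),(440,243),(470,300),(408,330)],(377,197),8,.169);print("handle top",R.mean(0),[np.linalg.norm(R[i]-R[(i+1)%4]).round(4) for i in range(4)]);d=R[1]-R[2];print("yaw",np.arctan2(d[1],d[0]))
C=P([(315,280),(437,330),(358,368)],(377,197),8,.113);print("collar",C.tolist());d=C[0]-C[2];print("yaw",np.arctan2(d[1],d[0]))
r=P([(73,52),(472,33),(474,136),(85,153)],(210,170),6,.165);print("rail",r.tolist())
for q in [(B[0]+B[2])/2]: pass
# check in side image
print(proj("side",c)*1, proj("side",[0.4955,-0.339,.169]))
```

```text
deck TR,BR,BL [[0.6603, -0.0542, 0.06], [0.4962, -0.06, 0.06], [0.4914, 0.2186, 0.06]]
0.16419853693464645 0.2786774029910149 yaw 0.017066662435181578 0.03560831129722374
box centre [0.57583159 0.08222709 0.06      ]
timer [ 0.56774074 -0.00860896  0.073     ]
stand [ 0.49119364 -0.334464    0.105     ] [np.float64(0.0837), np.float64(0.0809), np.float64(0.0835), np.float64(0.0826)]
stand yaw 0.13598026479279682
handle top [ 0.49257536 -0.33531731  0.169     ] [np.float64(0.0221), np.float64(0.0208), np.float64(0.0231), np.float64(0.0213)]
yaw 0.4284203830268101
collar [[0.5021518356823169, -0.3138060688202106, 0.11299999999999999], [0.4845921815273154, -0.35489288703056004, 0.11299999999999977], [0.4716422749697726, -0.3268780887081616, 0.11299999999999999]]
yaw 0.40479469540717994
rail [[0.6430033981502647, 0.2164457256924556, 0.16500000000000004], [0.6510083547889932, 0.03693022365662272, 0.16500000000000004], [0.6032497393233881, 0.03563760015082868, 0.16500000000000004], [0.5963198669349515, 0.20913641302657004, 0.16500000000000004]]
[311.91711808 195.08058006] [330.42662521 262.7509707 ]
```

>>> step_arm([
  {"hand": 0, "dx": -42, "dy": -39, "dz": 0, "yaw": -0.04},
  {"hand": 0, "dx": -84, "dy": -78, "dz": 0, "yaw": -0.08},
  {"hand": 0, "dx": -126, "dy": -117, "dz": 0, "yaw": -0.12},
  {"hand": 0, "dx": -168, "dy": -156, "dz": 0, "yaw": -0.16},
  {"hand": 0, "dx": -210, "dy": -195, "dz": 0, "yaw": -0.2},
  {"hand": 0, "dx": -252, "dy": -234, "dz": 0, "yaw": -0.24},
  {"hand": 0, "dx": -294, "dy": -273, "dz": 0, "yaw": -0.28},
  {"hand": 0, "dx": -336, "dy": -312, "dz": 0, "yaw": -0.295},
], grip_force=40)

```text
clock: 1.95
position: [0.4133, 0.237, 0.2427]
eef_rot: [[-0.999, -0.032, 0.001], [-0.032, 0.999, 0.001], [-0.001, 0.001, -1.0]]
wrist_force: [1.1, -0.3, -0.4]
finger_gap: -0.0
```

```bash
cat >> h.py <<'E'
def st():
    s=arm.sense(); print("t",round(s["clock"],2),"pos",np.round(s["position"],4),"F",np.round(s["wrist_force"],1),"M",np.round(s["ft_torque"],2),"gap",round(float(s["finger_gap"]),4)); R=np.array(s["eef_rot"]); print("xang",round(np.arctan2(R[1,0],R[0,0]),4),"yang",round(np.arctan2(R[1,1],R[0,1]),4),"z",R[:,2].round(3)); return s,R
def go(p,s,R): print("d(mm) to",p,np.round(R.T@(np.array(p)-s["position"])*1000,1))
E
python3 - <<'E'
from h import *
s,R=st(); go([.568,-.0085,.12],s,R)
E
```

```text
t 1.95 pos [0.4133 0.237  0.2427] F [ 1.1 -0.3 -0.4] M [-0.01 -0.05  0.07] gap -0.0
xang -3.1096 yang 1.6028 z [ 0.001  0.001 -1.   ]
d(mm) to [0.568, -0.0085, 0.12] [-146.7 -250.4  122.6]
```

>>> step_arm([
  {"hand": 0, "dx": -30, "dy": -50, "dz": 0},
  {"hand": 0, "dx": -60, "dy": -100, "dz": 0},
  {"hand": 0, "dx": -90, "dy": -150, "dz": 10},
  {"hand": 0, "dx": -120, "dy": -200, "dz": 30},
  {"hand": 0, "dx": -147, "dy": -240, "dz": 60},
  {"hand": 0, "dx": -147, "dy": -250, "dz": 100},
  {"hand": 0, "dx": -147, "dy": -250, "dz": 130},
  {"hand": 0, "dx": -147, "dy": -250, "dz": 140},
])

```text
$.commands[0]: bad value
```

Run:
```python
from h import *
s,R=st(); go([.568,-.0085,.083],s,R)
for n in ["side","wrist"]:
    im=optics.get_image(n)
    if n=="side": crop(n,im,(320,190),100,75,7,"pics/side1.png")
    else: cv2.imwrite("pics/wrist1.png",im)
```

```text
t 1.95 pos [0.4133 0.237  0.2427] F [ 1.1 -0.3 -0.4] M [-0.01 -0.05  0.07] gap -0.0
xang -3.1096 yang 1.6028 z [ 0.001  0.001 -1.   ]
d(mm) to [0.568, -0.0085, 0.083] [-146.7 -250.4  159.6]
pics/side1.png origin 270 152 scale 7
```

View pics/side1.png

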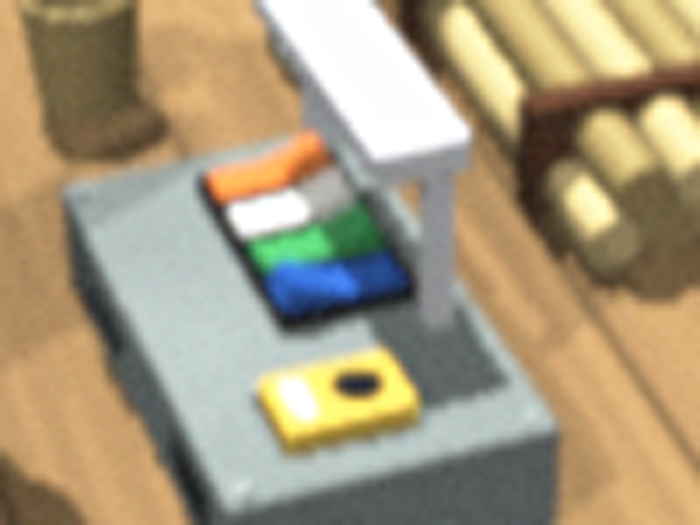

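View pics/wrist1.png

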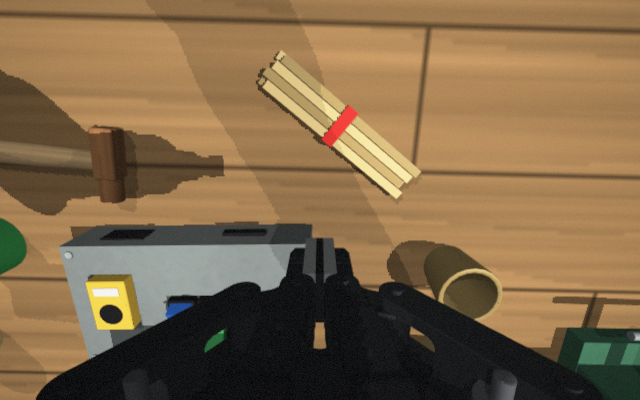

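The yaw key is required in every row, so the call was refused and the arm hasn't moved. The side view still shows the timer proud.

>>> step_arm([
  {"hand": 0, "dx": -30, "dy": -50, "dz": 0, "yaw": 0},
  {"hand": 0, "dx": -60, "dy": -100, "dz": 0, "yaw": 0},
  {"hand": 0, "dx": -90, "dy": -150, "dz": 10, "yaw": 0},
  {"hand": 0, "dx": -120, "dy": -200, "dz": 30, "yaw": 0},
  {"hand": 0, "dx": -147, "dy": -240, "dz": 60, "yaw": 0},
  {"hand": 0, "dx": -147, "dy": -250, "dz": 100, "yaw": 0},
  {"hand": 0, "dx": -147, "dy": -250, "dz": 130, "yaw": 0},
  {"hand": 0, "dx": -147, "dy": -250, "dz": 140, "yaw": 0},
])

```text
clock: 3.05
position: [0.5662, -0.0063, 0.1006]
eef_rot: [[-1.0, -0.031, -0.003], [-0.031, 1.0, -0.0], [0.003, -0.0, -1.0]]
wrist_force: [0.1, 0.3, 2.0]
finger_gap: 0.0001
```

Run:
```python
from h import *
s,R=st(); go([.568,-.0085,.083],s,R)
for n in ["side","wrist"]:
    im=optics.get_image(n)
    if n=="side": crop(n,im,(320,190),100,75,7,"pics/side2.png")
    else: cv2.imwrite("pics/wrist2.png",im)
```

```text
t 3.05 pos [ 0.5662 -0.0063  0.1006] F [0.1 0.3 2. ] M [-0.06  0.    0.  ] gap 0.0001
xang -3.1105 yang 1.6019 z [-0.003 -0.    -1.   ]
d(mm) to [0.568, -0.0085, 0.083] [-1.8 -2.2 17.6]
pics/side2.png origin 270 152 scale 7
```

View pics/side2.png

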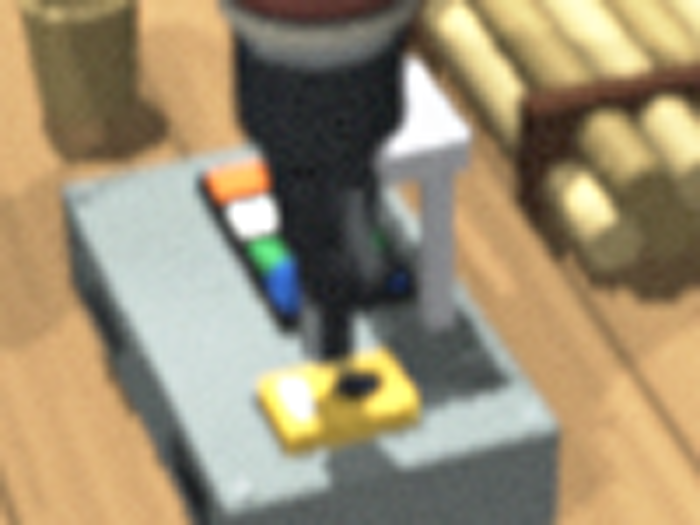

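View pics/wrist2.png

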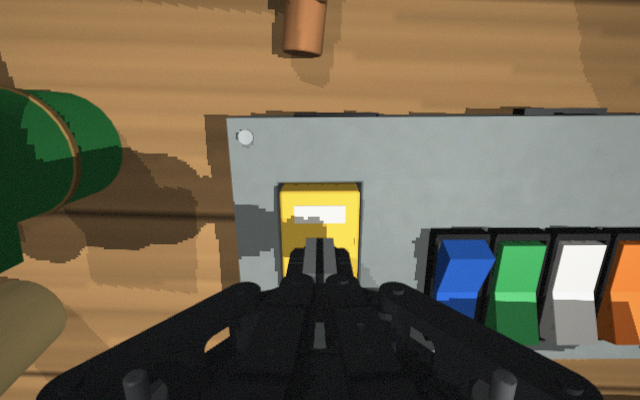

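The fingers are centred over the timer, but at full depth the gripper body would come close to the rail end. I'll shift about 10 mm to -x and -y before pressing.

>>> step_arm([
  {"hand": 0, "dx": 10, "dy": -11, "dz": 0, "yaw": 0},
  {"hand": 0, "dx": 10, "dy": -11, "dz": 6, "yaw": 0},
  {"hand": 0, "dx": 10, "dy": -11, "dz": 12, "yaw": 0},
  {"hand": 0, "dx": 10, "dy": -11, "dz": 16, "yaw": 0},
  {"hand": 0, "dx": 10, "dy": -11, "dz": 20, "yaw": 0},
  {"hand": 0, "dx": 10, "dy": -11, "dz": 24, "yaw": 0},
  {"hand": 0, "dx": 10, "dy": -11, "dz": 28, "yaw": 0},
  {"hand": 0, "dx": 10, "dy": -11, "dz": 28, "yaw": 0},
])

```text
clock: 4.15
position: [0.5575, -0.018, 0.074]
eef_rot: [[-1.0, -0.031, -0.0], [-0.031, 1.0, -0.0], [0.0, -0.0, -1.0]]
wrist_force: [-0.2, 0.1, -0.1]
finger_gap: -0.0001
```

Run:
```python
from h import *
s,R=st()
```

```text
t 4.15 pos [ 0.5575 -0.018   0.074 ] F [-0.2  0.1 -0.1] M [-0.02  0.02  0.01] gap -0.0001
xang -3.1103 yang 1.6021 z [-0. -0. -1.]
```

>>> step_arm([
  {"hand": 0, "dx": 0, "dy": 0, "dz": 1, "yaw": 0},
  {"hand": 0, "dx": 0, "dy": 0, "dz": 2, "yaw": 0},
  {"hand": 0, "dx": 0, "dy": 0, "dz": 3, "yaw": 0},
  {"hand": 0, "dx": 0, "dy": 0, "dz": 3, "yaw": 0},
  {"hand": 0, "dx": 0, "dy": 0, "dz": 4, "yaw": 0},
  {"hand": 0, "dx": 0, "dy": 0, "dz": 4, "yaw": 0},
  {"hand": 0, "dx": 0, "dy": 0, "dz": 4, "yaw": 0},
  {"hand": 0, "dx": 0, "dy": 0, "dz": 4, "yaw": 0},
])

```text
clock: 5.15
position: [0.5576, -0.0181, 0.071]
eef_rot: [[-1.0, -0.031, 0.0], [-0.031, 1.0, 0.0], [-0.0, 0.0, -1.0]]
wrist_force: [-4.8, -0.0, 12.8]
finger_gap: -0.0001
```

Run:
```python
from h import *
s,R=st()
for n in ["side"]:
    im=optics.get_image(n)
    if n=="side": crop(n,im,(320,190),100,75,7,"pics/side3.png")
```

```text
t 5.15 pos [ 0.5576 -0.0181  0.071 ] F [-4.8 -0.  12.8] M [-0.05  1.17  0.02] gap -0.0001
xang -3.1106 yang 1.6018 z [ 0.  0. -1.]
pics/side3.png origin 270 152 scale 7
```

View pics/side3.png

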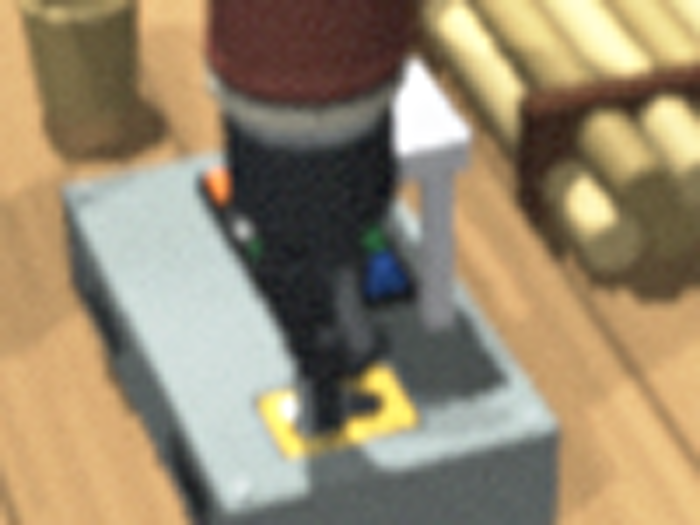

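Force is 12.8 N with the fingertips at z = 0.060, and the picture shows the timer flush. I'll give it one small extra press, then move off to the stand.

>>> step_arm([
  {"hand": 0, "dx": 0, "dy": 0, "dz": 1.5, "yaw": 0},
  {"hand": 0, "dx": 0, "dy": 0, "dz": -30, "yaw": 0},
  {"hand": 0, "dx": 0, "dy": 0, "dz": -85, "yaw": 0},
  {"hand": 0, "dx": 5, "dy": -20, "dz": -135, "yaw": -0.05},
  {"hand": 0.5, "dx": 18, "dy": -75, "dz": -155, "yaw": -0.15},
  {"hand": 0.8, "dx": 32, "dy": -135, "dz": -155, "yaw": -0.25},
  {"hand": 0.8, "dx": 46, "dy": -195, "dz": -155, "yaw": -0.35},
  {"hand": 0.8, "dx": 60, "dy": -255, "dz": -155, "yaw": -0.39},
])

```text
clock: 6.2
position: [0.5051, -0.2763, 0.2254]
eef_rot: [[-0.911, -0.411, 0.001], [-0.411, 0.911, 0.0], [-0.001, -0.0, -1.0]]
wrist_force: [1.1, -0.2, -0.2]
finger_gap: 0.068
```

Run:
```python
from h import *
s,R=st(); go([.492,-.335,.215],s,R)
im=optics.get_image("side"); crop("side",im,(320,190),100,75,7,"pics/side4.png")
im=optics.get_image("wrist"); cv2.imwrite("pics/wrist4.png",im)
```

```text
t 6.2 pos [ 0.5051 -0.2763  0.2254] F [ 1.1 -0.2 -0.2] M [-0.08 -0.05  0.05] gap 0.068
xang -2.7175 yang 1.9949 z [ 0.001  0.    -1.   ]
d(mm) to [0.492, -0.335, 0.215] [ 36.1 -48.1  10.3]
pics/side4.png origin 270 152 scale 7
```

View pics/side4.png

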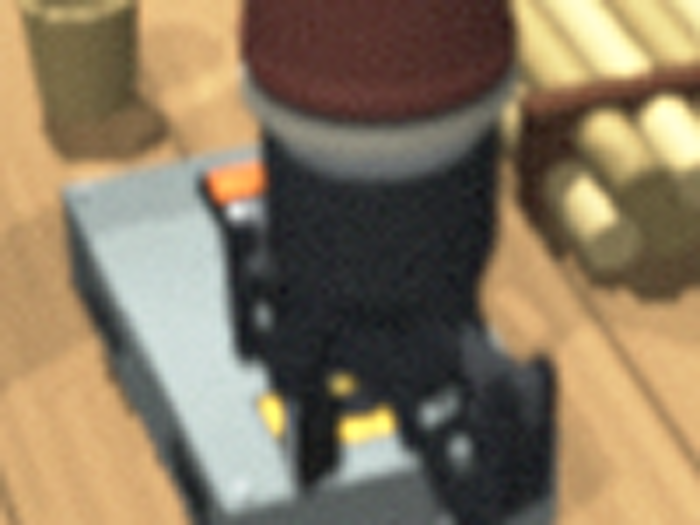

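View pics/wrist4.png

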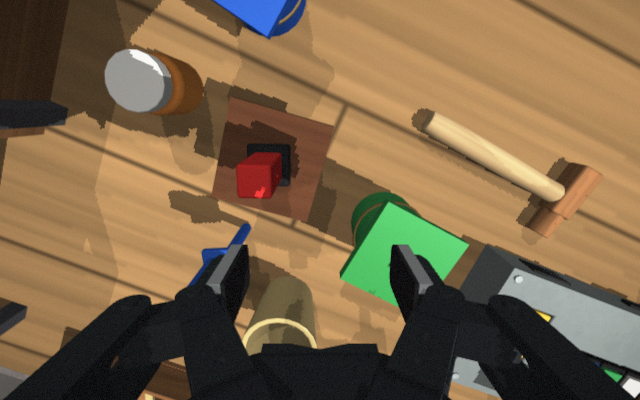

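Wrist view: red handle around (259,177), square to the jaws. The blue look-alike stays below. Moving above it.

>>> step_arm([
  {"hand": 0.8, "dx": 12, "dy": -16, "dz": 0, "yaw": 0},
  {"hand": 0.8, "dx": 24, "dy": -32, "dz": 0, "yaw": 0},
  {"hand": 0.8, "dx": 36, "dy": -48, "dz": 2, "yaw": 0},
  {"hand": 0.8, "dx": 36, "dy": -48, "dz": 5, "yaw": 0},
  {"hand": 0.8, "dx": 36, "dy": -48, "dz": 7, "yaw": 0},
  {"hand": 0.8, "dx": 36, "dy": -48, "dz": 9, "yaw": 0},
  {"hand": 0.8, "dx": 36, "dy": -48, "dz": 10, "yaw": 0},
  {"hand": 0.8, "dx": 36, "dy": -48, "dz": 10, "yaw": 0},
])

```text
clock: 7.3
position: [0.4926, -0.3326, 0.2153]
eef_rot: [[-0.912, -0.41, -0.0], [-0.41, 0.912, -0.0], [0.0, 0.0, -1.0]]
wrist_force: [0.9, 0.3, 0.5]
finger_gap: 0.0682
```

Run:
```python
from h import *
s,R=st(); go([.492,-.335,.215],s,R)
im=optics.get_image("wrist"); cv2.imwrite("pics/wrist5.png",im)
im=optics.get_image("side"); crop("side",im,(335,270),120,90,6,"pics/side5.png"); crop("side",im,(320,190),100,75,7,"pics/side5b.png")
print(proj("wrist",[.492,-.335,.169]))
```

```text
t 7.3 pos [ 0.4926 -0.3326  0.2153] F [0.9 0.3 0.5] M [ 0.05 -0.01 -0.01] gap 0.0682
xang -2.7195 yang 1.9929 z [-0. -0. -1.]
d(mm) to [0.492, -0.335, 0.215] [ 1.5 -1.9  0.3]
pics/side5.png origin 275 225 scale 6
pics/side5b.png origin 270 152 scale 7
[317.25661332 225.06169563]
```

View pics/wrist5.png

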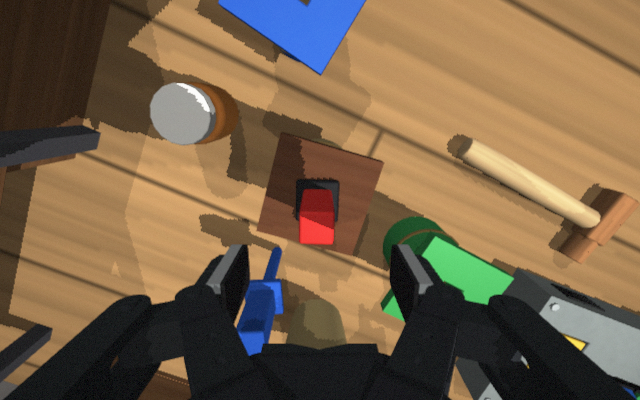

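View pics/side5b.png

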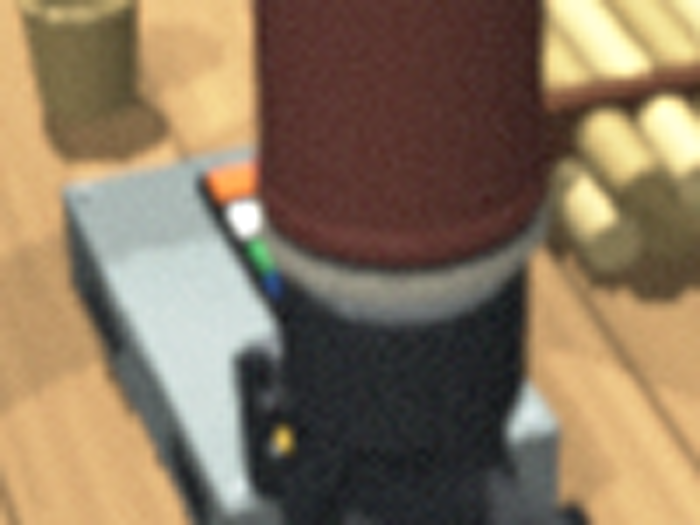

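View pics/side5.png

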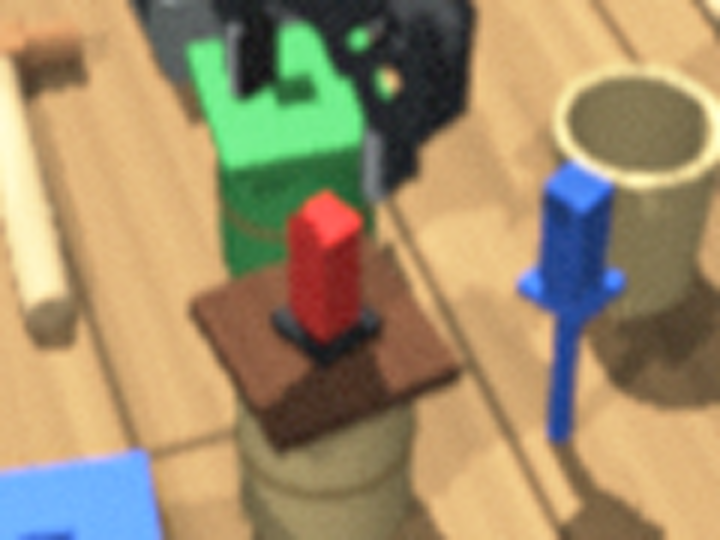

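Run:
```python
from h import *
s,R=st()
p=atz("wrist",(317,231),.169);print(p); go([*p[:2],.138],s,R)
for z,px in [(.113,(318,199))]: print(atz("wrist",px,z))
```

```text
t 7.4 pos [ 0.4925 -0.333   0.2154] F [-0.   0.3  1.4] M [0.02 0.01 0.01] gap 0.0687
xang -2.72 yang 1.9924 z [ 0. -0. -1.]
[ 0.49564701 -0.33353954  0.169     ]
d(mm) to [np.float64(0.49564700814281243), np.float64(-0.33353953665684655), 0.138] [-2.7 -1.8 77.4]
[ 0.49191984 -0.33468418  0.113     ]
```

Run:
```python
from h import *
s,R=st()
x,e=tri([("top",(424.2,194.8)),("side",(369.6,263.8))]);print(x,e,R.T@(x-s["position"]))
```

```text
t 7.4 pos [ 0.4925 -0.333   0.2154] F [-0.   0.3  1.4] M [0.02 0.01 0.01] gap 0.0687
xang -2.72 yang 1.9924 z [ 0. -0. -1.]
[ 0.6018612  -0.33706539  0.12797512] [np.float64(0.002198904875976181), np.float64(0.0021989048759762453)] [-0.0981261  -0.04844748  0.08746569]
```

>>> step_arm([
  {"hand": 0.8, "dx": -2, "dy": -2, "dz": 15, "yaw": 0},
  {"hand": 0.8, "dx": -2, "dy": -2, "dz": 35, "yaw": 0},
  {"hand": 0.8, "dx": -2, "dy": -2, "dz": 55, "yaw": 0},
  {"hand": 0.8, "dx": -2, "dy": -2, "dz": 70, "yaw": 0},
  {"hand": 0.8, "dx": -2, "dy": -2, "dz": 77, "yaw": 0},
  {"hand": 0.0, "dx": -2, "dy": -2, "dz": 77, "yaw": 0},
  {"hand": 0.0, "dx": -2, "dy": -2, "dz": 77, "yaw": 0},
  {"hand": 0.0, "dx": -2, "dy": -2, "dz": 77, "yaw": 0},
], grip_force=30)

```text
clock: 8.4
position: [0.4954, -0.3344, 0.1391]
eef_rot: [[-0.913, -0.409, 0.001], [-0.409, 0.913, -0.001], [-0.001, -0.001, -1.0]]
wrist_force: [-0.3, 0.1, 1.3]
finger_gap: 0.0219
```

Run:
```python
from h import *
s,R=st()
im=optics.get_image("side"); crop("side",im,(335,270),120,90,6,"pics/side6.png")
```

```text
t 8.4 pos [ 0.4954 -0.3344  0.1391] F [-0.3  0.1  1.3] M [-0.02  0.04  0.  ] gap 0.0219
xang -2.7203 yang 1.9921 z [ 0.001 -0.001 -1.   ]
pics/side6.png origin 275 225 scale 6
```

View pics/side6.png

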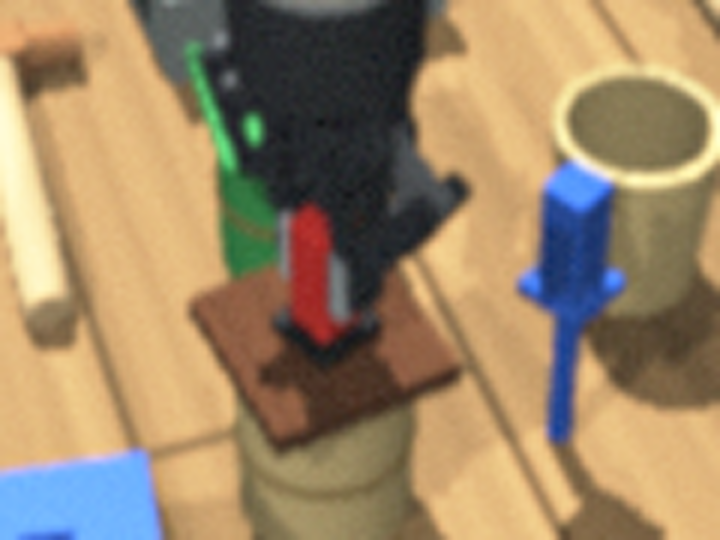

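Gripped at 22 mm, about 6 mm above the handle centre. Next: lift with the tip still in the hole, and turn the tool to line up with the box.

>>> step_arm([
  {"hand": 0, "dx": 0, "dy": 0, "dz": -10, "yaw": 0},
  {"hand": 0, "dx": 0, "dy": 0, "dz": -25, "yaw": 0.06},
  {"hand": 0, "dx": 0, "dy": 0, "dz": -40, "yaw": 0.14},
  {"hand": 0, "dx": 0, "dy": 0, "dz": -55, "yaw": 0.24},
  {"hand": 0, "dx": 0, "dy": 0, "dz": -68, "yaw": 0.33},
  {"hand": 0, "dx": 0, "dy": 0, "dz": -78, "yaw": 0.39},
  {"hand": 0, "dx": 0, "dy": 0, "dz": -83, "yaw": 0.39},
  {"hand": 0, "dx": 0, "dy": 0, "dz": -84, "yaw": 0.39},
])

```text
clock: 9.45
position: [0.495, -0.3342, 0.2228]
eef_rot: [[-0.999, -0.033, 0.0], [-0.033, 0.999, -0.0], [-0.0, -0.0, -1.0]]
wrist_force: [0.1, -0.0, -0.8]
finger_gap: 0.0216
```

Run:
```python
from h import *
s,R=st()
im=optics.get_image("side"); crop("side",im,(335,270),120,90,6,"pics/side7.png")
```

```text
t 9.45 pos [ 0.495  -0.3342  0.2228] F [ 0.1 -0.  -0.8] M [ 0.03 -0.03 -0.06] gap 0.0216
xang -3.109 yang 1.6034 z [ 0. -0. -1.]
pics/side7.png origin 275 225 scale 6
```

View pics/side7.png

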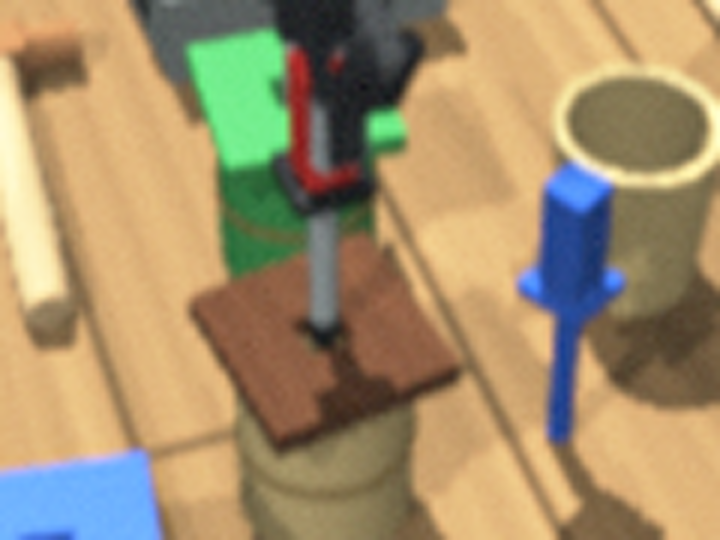

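>>> step_arm([
  {"hand": 0, "dx": 12, "dy": 0, "dz": 0, "yaw": 0},
  {"hand": 0, "dx": 22, "dy": 0, "dz": 1, "yaw": 0},
  {"hand": 0, "dx": 32, "dy": 0, "dz": 3, "yaw": 0},
  {"hand": 0, "dx": 41, "dy": 0, "dz": 5, "yaw": 0},
  {"hand": 0, "dx": 50, "dy": 0, "dz": 8, "yaw": 0},
  {"hand": 0, "dx": 58, "dy": 0, "dz": 11, "yaw": 0},
  {"hand": 0, "dx": 67, "dy": 0, "dz": 15, "yaw": 0},
  {"hand": 0, "dx": 75, "dy": 0, "dz": 19, "yaw": 0},
], grip_force=20)

```text
clock: 10.5
position: [0.4193, -0.3366, 0.203]
eef_rot: [[-1.0, -0.031, -0.0], [-0.031, 1.0, -0.0], [0.0, -0.0, -1.0]]
wrist_force: [2.1, -0.9, 0.6]
finger_gap: 0.0219
```

Run:
```python
from h import *
s,R=st()
im=optics.get_image("side"); crop("side",im,(325,270),120,90,6,"pics/side8.png")
im=optics.get_image("top"); crop("top",im,(427,235),100,75,8,"pics/top8.png")
```

```text
t 10.5 pos [ 0.4193 -0.3366  0.203 ] F [ 2.1 -0.9  0.6] M [-0.03 -0.85 -0.06] gap 0.0219
xang -3.1106 yang 1.6018 z [-0. -0. -1.]
pics/side8.png origin 265 225 scale 6
pics/top8.png origin 377 197 scale 8
```

View pics/side8.png

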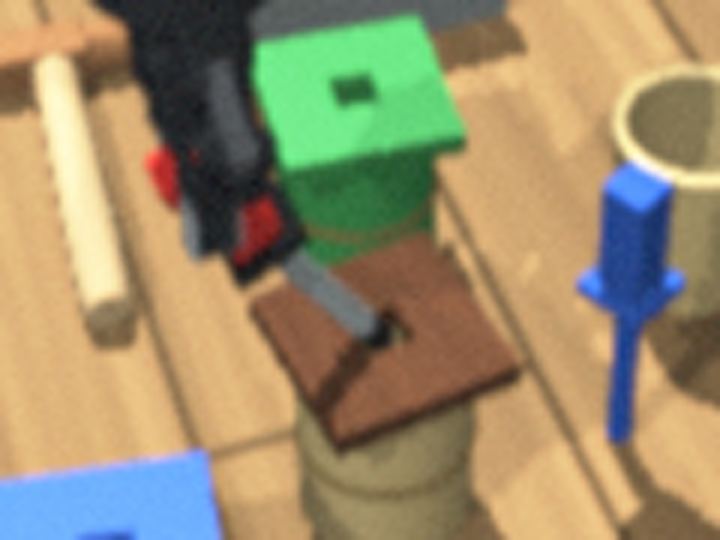

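View pics/top8.png

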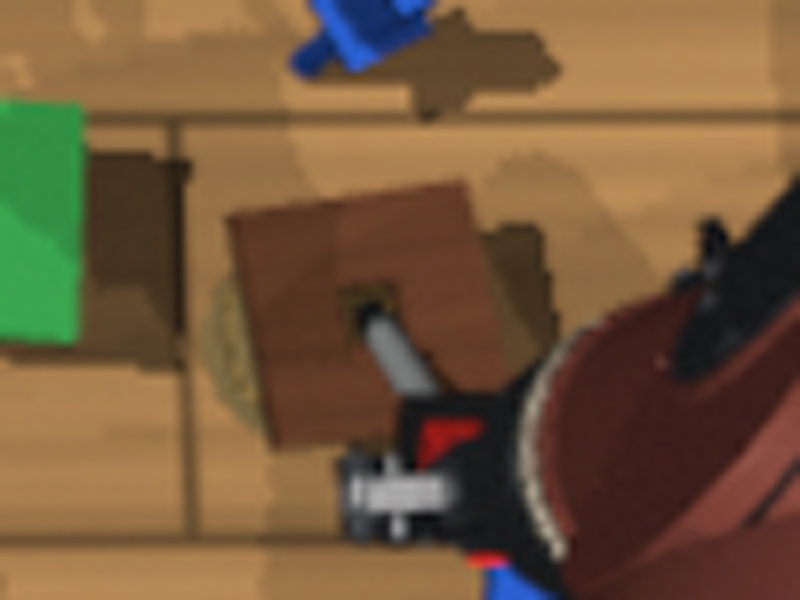

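The pointer has pivoted about 30° around the hole edge, black tip at about (423,235) in the top view. Firm up the grip, lift out and measure the tip.

>>> step_arm([
  {"hand": 0, "dx": 0, "dy": 0, "dz": 0, "yaw": 0},
  {"hand": 0, "dx": -3, "dy": 0, "dz": -8, "yaw": 0},
  {"hand": 0, "dx": -3, "dy": 0, "dz": -25, "yaw": 0},
  {"hand": 0, "dx": -3, "dy": 0, "dz": -50, "yaw": 0},
  {"hand": 0, "dx": -3, "dy": 0, "dz": -75, "yaw": 0},
  {"hand": 0, "dx": -3, "dy": 0, "dz": -95, "yaw": 0},
  {"hand": 0, "dx": -3, "dy": 0, "dz": -110, "yaw": 0},
  {"hand": 0, "dx": -3, "dy": 0, "dz": -110, "yaw": 0},
], grip_force=90)

```text
clock: 11.6
position: [0.4234, -0.3368, 0.3147]
eef_rot: [[-1.0, -0.031, 0.002], [-0.031, 1.0, -0.001], [-0.002, -0.001, -1.0]]
wrist_force: [0.8, 0.7, -1.4]
finger_gap: 0.021
```

Run:
```python
from h import *
s,R=st()
im=optics.get_image("side"); crop("side",im,(325,250),120,90,6,"pics/side9.png")
im=optics.get_image("top"); crop("top",im,(427,235),100,75,8,"pics/top9.png")
th=np.radians(31); g=s["position"]+R@np.array([0,0,-.008]); a=R@np.array([-np.sin(th),0,np.cos(th)]); tip=g+.131*a; print("pred tip centre",tip,proj("side",tip),proj("top",tip))
```

```text
t 11.6 pos [ 0.4234 -0.3368  0.3147] F [ 0.8  0.7 -1.4] M [ 0.01  0.07 -0.05] gap 0.021
xang -3.1104 yang 1.6019 z [ 0.002 -0.001 -1.   ]
pics/side9.png origin 265 205 scale 6
pics/top9.png origin 377 197 scale 8
pred tip centre [ 0.49104143 -0.33485458  0.21056213] [327.89088719 249.28273626] [434.55614354 231.12554469]
```

View pics/side9.png

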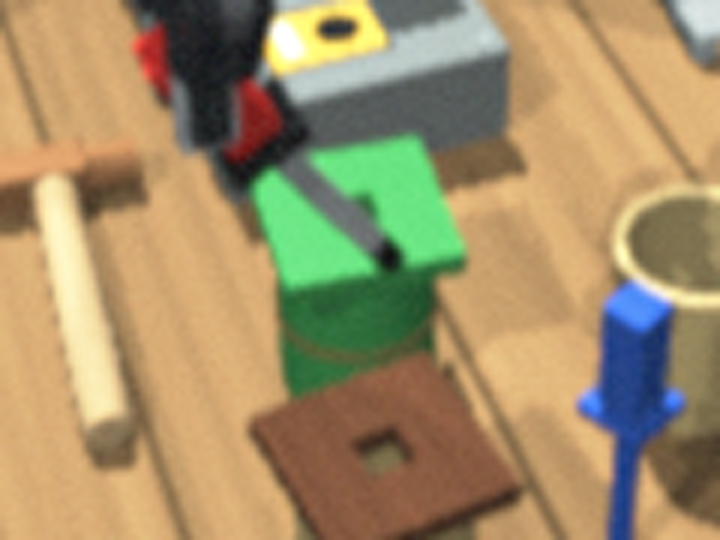

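View pics/top9.png

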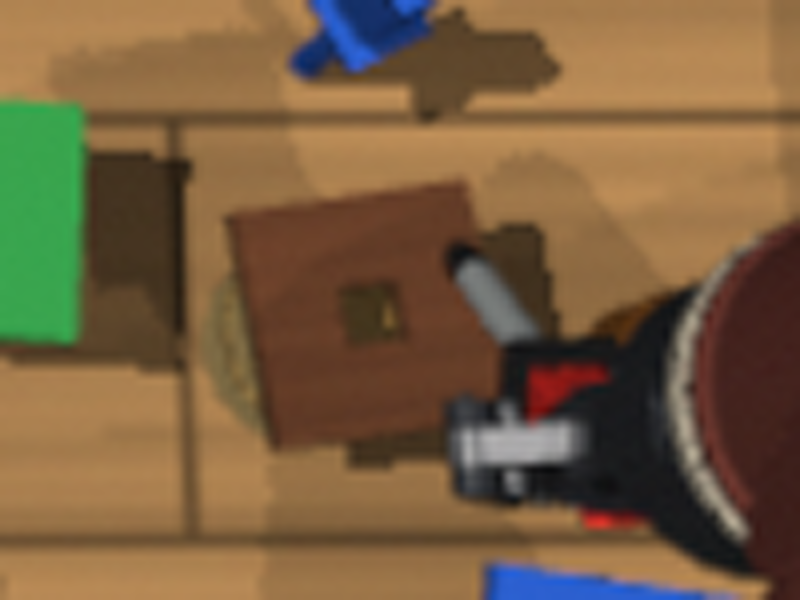

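Run:
```python
from h import *
s,R=st()
x,e=tri([("side",(265+389/6,205+253/6)),("top",(377+461/8,197+258/8))]);print("tip",x,e)
g=s["position"]+R@np.array([0,0,-.008]); d=R.T@(x-g); print("rel tool",d,np.linalg.norm(d),np.degrees(np.arctan2(-d[0],d[2])))
print("hole",atz("top",(377+371/8,197+313/8),.105),"side",atz("side",(265+384/6,205+451/6),.105))
psi=.032;Bc=np.array([.5758,.0822,0]);Rb=np.array([[np.cos(psi),-np.sin(psi),0],[np.sin(psi),np.cos(psi),0],[0,0,1]])
t=Bc+Rb@np.array([.042,.093,.125]); print("target tip hover",t); print("move tool",R.T@(t-x)*1000)
print("orange far wing proj top",proj("top",Bc+Rb@np.array([.02,.093,.072])),proj("side",Bc+Rb@np.array([.02,.093,.072])),proj("side",Bc+Rb@np.array([.0475,.093,.0837])))
```

```text
t 11.7 pos [ 0.4229 -0.3363  0.3129] F [ 0.3 -0.1 -1. ] M [ 0.03 -0.02 -0.01] gap 0.0208
xang -3.1103 yang 1.6021 z [-0.001  0.    -1.   ]
tip [ 0.49563056 -0.33410265  0.21496594] [np.float64(0.0004485770503641513), np.float64(0.0004485770503641702)]
rel tool [-7.28147403e-02 -1.01246036e-04  1.05930557e-01] 0.128542909597274 34.50392519974351
hole [ 0.49158479 -0.33466853  0.105     ] side [ 0.49274478 -0.33494481  0.105     ]
target tip hover [0.61480301 0.17649616 0.125     ]
move tool [-135.1190882   506.60241767   90.02172531]
orange far wing proj top [242.75015116 203.79116201] [308.62239483 177.04094891] [315.75023364 172.73725439]
```

Tip measured at (0.4956, -0.3341, 0.215) with about 34° of tilt and a pivot length of 129 mm against the expected 131. The hole is at (0.492, -0.335). Travelling to the orange switch.

>>> step_arm([
  {"hand": 0, "dx": -5, "dy": 40, "dz": 0, "yaw": 0},
  {"hand": 0, "dx": -14, "dy": 100, "dz": 0, "yaw": 0},
  {"hand": 0, "dx": -23, "dy": 160, "dz": 0, "yaw": 0},
  {"hand": 0, "dx": -32, "dy": 220, "dz": 0, "yaw": 0},
  {"hand": 0, "dx": -41, "dy": 280, "dz": 0, "yaw": 0},
  {"hand": 0, "dx": -50, "dy": 340, "dz": 0, "yaw": 0},
  {"hand": 0, "dx": -59, "dy": 400, "dz": 0, "yaw": 0},
  {"hand": 0, "dx": -66, "dy": 450, "dz": 0, "yaw": 0},
])

```text
clock: 12.7
position: [0.4744, 0.1177, 0.3123]
eef_rot: [[-0.999, -0.032, -0.001], [-0.032, 0.999, -0.0], [0.001, -0.0, -1.0]]
wrist_force: [0.9, -0.5, -0.8]
finger_gap: 0.0209
```

>>> step_arm([
  {"hand": 0, "dx": -4, "dy": 30, "dz": 0, "yaw": 0},
  {"hand": 0, "dx": -7, "dy": 50, "dz": 10, "yaw": 0},
  {"hand": 0, "dx": -7, "dy": 57, "dz": 30, "yaw": 0},
  {"hand": 0, "dx": -7, "dy": 57, "dz": 50, "yaw": 0},
  {"hand": 0, "dx": -7, "dy": 57, "dz": 70, "yaw": 0},
  {"hand": 0, "dx": -7, "dy": 57, "dz": 82, "yaw": 0},
  {"hand": 0, "dx": -7, "dy": 57, "dz": 85, "yaw": 0},
  {"hand": 0, "dx": -7, "dy": 57, "dz": 85, "yaw": 0},
])

```text
clock: 13.7
position: [0.4803, 0.1724, 0.2286]
eef_rot: [[-1.0, -0.031, 0.0], [-0.031, 1.0, 0.0], [-0.0, -0.0, -1.0]]
wrist_force: [-0.0, -0.4, -0.0]
finger_gap: 0.021
```

Run:
```python
from h import *
s,R=st()
im=optics.get_image("side"); crop("side",im,(315,190),100,75,8,"pics/side10.png")
im=optics.get_image("top"); crop("top",im,(275,210),130,80,6,"pics/top10.png")
im=optics.get_image("wrist"); cv2.imwrite("pics/wrist10.png",im)
tip=s["position"]+R@np.array([-.0725,0,.099]); print("tip",tip)
psi=.032;Bc=np.array([.5758,.0822,0]);Rb=np.array([[np.cos(psi),-np.sin(psi),0],[np.sin(psi),np.cos(psi),0],[0,0,1]])
print("in box",Rb.T@(tip-Bc),proj("side",tip),proj("top",tip),proj("wrist",tip))
```

```text
t 13.7 pos [0.4803 0.1724 0.2286] F [-0.  -0.4 -0. ] M [-0.    0.02 -0.01] gap 0.021
xang -3.1108 yang 1.6016 z [ 0.  0. -1.]
pics/side10.png origin 265 152 scale 8
pics/top10.png origin 210 170 scale 6
tip [0.55283891 0.17464503 0.12958487]
in box [-0.0199916   0.09313233  0.12958487] [297.0377952  165.49815685] [238.98355567 213.7827521 ] [318.7425595  283.24291745]
```

View pics/side10.png

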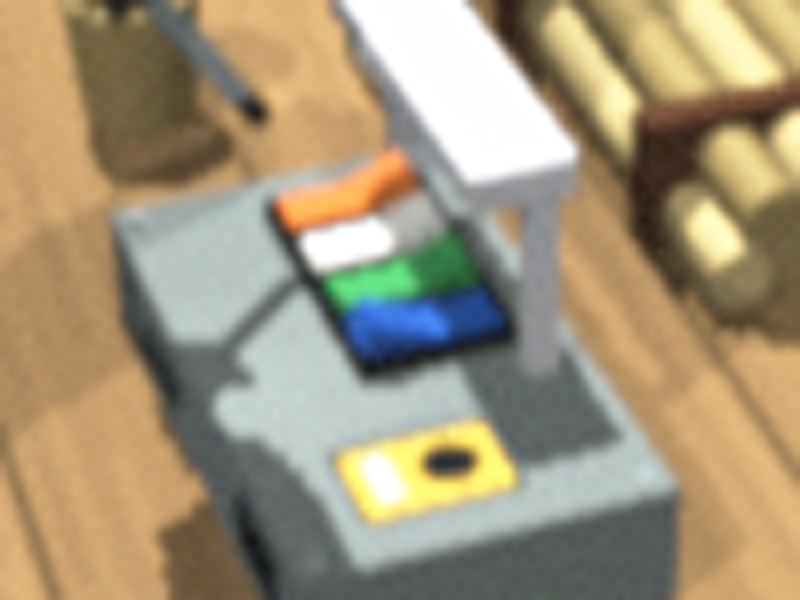

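View pics/top10.png

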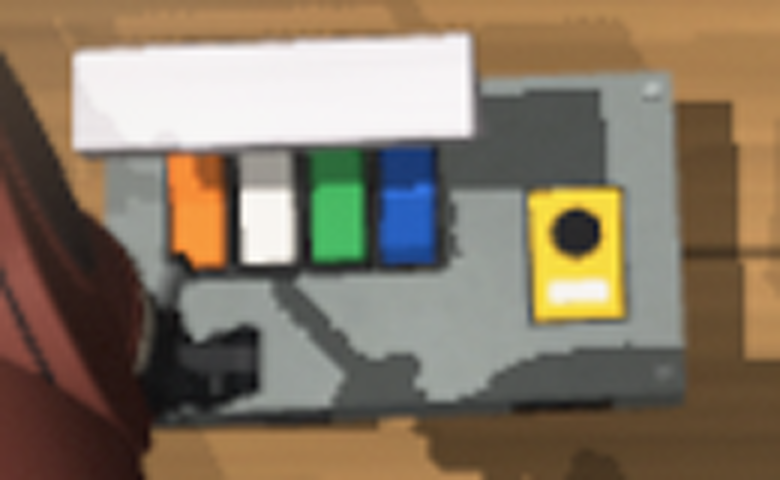

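View pics/wrist10.png

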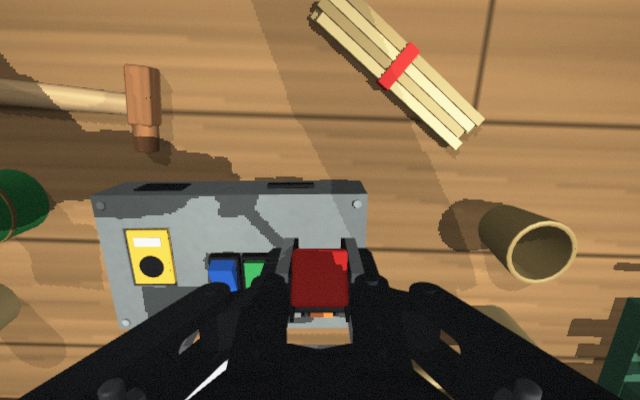

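Side view: timer block flush with the deck, tip at crop (256,108) as predicted, all rockers unchanged. Moving down and in under the rail.

>>> step_arm([
  {"hand": 0, "dx": 0, "dy": 0, "dz": 10, "yaw": 0},
  {"hand": 0, "dx": 0, "dy": 0, "dz": 22, "yaw": 0},
  {"hand": 0, "dx": 0, "dy": 0, "dz": 29, "yaw": 0},
  {"hand": 0, "dx": -12, "dy": 0, "dz": 29, "yaw": 0},
  {"hand": 0, "dx": -28, "dy": 0, "dz": 29, "yaw": 0},
  {"hand": 0, "dx": -45, "dy": 0, "dz": 29, "yaw": 0},
  {"hand": 0, "dx": -58, "dy": 0, "dz": 29, "yaw": 0},
  {"hand": 0, "dx": -60, "dy": 0, "dz": 29, "yaw": 0},
], grip_force=110)

```text
clock: 14.85
position: [0.5411, 0.1743, 0.199]
eef_rot: [[-1.0, -0.031, -0.0], [-0.031, 1.0, -0.0], [0.0, -0.0, -1.0]]
wrist_force: [-0.4, -0.1, -0.2]
finger_gap: 0.0205
```

Run:
```python
from h import *
s,R=st()
im=optics.get_image("side"); crop("side",im,(315,190),100,75,8,"pics/side11.png")
tip=s["position"]+R@np.array([-.0725,0,.099]); print("tip",tip)
psi=.032;Bc=np.array([.5758,.0822,0]);Rb=np.array([[np.cos(psi),-np.sin(psi),0],[np.sin(psi),np.cos(psi),0],[0,0,1]])
print("in box",Rb.T@(tip-Bc),proj("side",tip))
```

```text
t 14.85 pos [0.5411 0.1743 0.199 ] F [-0.4 -0.1 -0.2] M [0.02 0.03 0.  ] gap 0.0205
xang -3.1111 yang 1.6013 z [-0. -0. -1.]
pics/side11.png origin 265 152 scale 8
tip [0.61356068 0.17647044 0.10002665]
in box [0.04075749 0.09301404 0.10002665] [313.82991352 169.2462395 ]
```

View pics/side11.png

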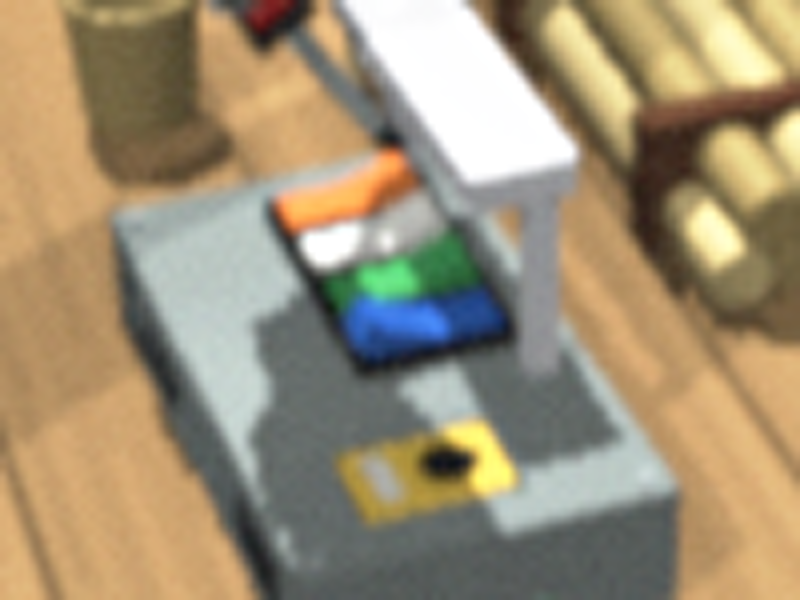

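>>> step_arm([
  {"hand": 0, "dx": -1, "dy": 0, "dz": 4, "yaw": 0},
  {"hand": 0, "dx": -1, "dy": 0, "dz": 8, "yaw": 0},
  {"hand": 0, "dx": -1, "dy": 0, "dz": 12, "yaw": 0},
  {"hand": 0, "dx": -1, "dy": 0, "dz": 15, "yaw": 0},
  {"hand": 0, "dx": -1, "dy": 0, "dz": 18, "yaw": 0},
  {"hand": 0, "dx": -1, "dy": 0, "dz": 21, "yaw": 0},
  {"hand": 0, "dx": -1, "dy": 0, "dz": 22, "yaw": 0},
  {"hand": 0, "dx": -1, "dy": 0, "dz": 22, "yaw": 0},
], grip_force=110)

```text
clock: 15.9
position: [0.5417, 0.1746, 0.1785]
eef_rot: [[-1.0, -0.031, 0.002], [-0.031, 1.0, 0.001], [-0.002, 0.001, -1.0]]
wrist_force: [-1.7, -0.7, 10.5]
finger_gap: 0.0206
```

Run:
```python
from h import *
s,R=st()
im=optics.get_image("side"); crop("side",im,(315,190),100,75,8,"pics/side12.png")
```

```text
t 15.9 pos [0.5417 0.1746 0.1785] F [-1.7 -0.7 10.5] M [-0.29 -0.21 -0.07] gap 0.0206
xang -3.1105 yang 1.6019 z [ 0.002  0.001 -1.   ]
pics/side12.png origin 265 152 scale 8
```

View pics/side12.png

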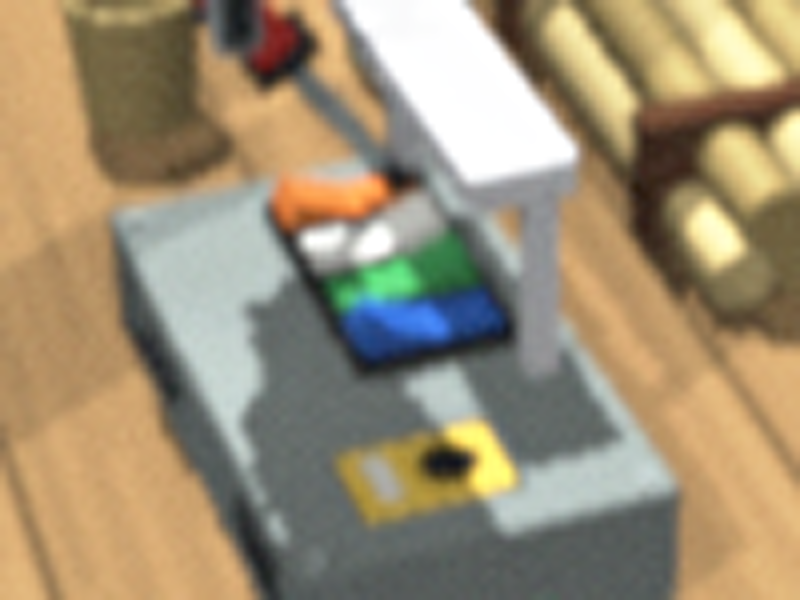

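>>> step_arm([
  {"hand": 0, "dx": 0, "dy": 0, "dz": 1, "yaw": 0},
  {"hand": 0, "dx": 0, "dy": 0, "dz": 2, "yaw": 0},
  {"hand": 0, "dx": 0, "dy": 0, "dz": 3, "yaw": 0},
  {"hand": 0, "dx": 0, "dy": 0, "dz": 3, "yaw": 0},
  {"hand": 0, "dx": 0, "dy": 0, "dz": 3, "yaw": 0},
  {"hand": 0, "dx": 0, "dy": 0, "dz": 3, "yaw": 0},
  {"hand": 0, "dx": 0, "dy": 0, "dz": 3, "yaw": 0},
  {"hand": 0, "dx": 0, "dy": 0, "dz": 3, "yaw": 0},
], grip_force=110)

```text
clock: 16.95
position: [0.5416, 0.1749, 0.1776]
eef_rot: [[-1.0, -0.031, 0.003], [-0.031, 1.0, 0.001], [-0.003, 0.001, -1.0]]
wrist_force: [-10.0, -3.4, 26.6]
finger_gap: 0.0205
```

>>> step_arm([
  {"hand": 0, "dx": 0, "dy": 0, "dz": -6, "yaw": 0},
  {"hand": 0, "dx": 2, "dy": 0, "dz": -16, "yaw": 0},
  {"hand": 0, "dx": 10, "dy": 0, "dz": -23, "yaw": 0},
  {"hand": 0, "dx": 25, "dy": 0, "dz": -28, "yaw": 0},
  {"hand": 0, "dx": 45, "dy": 0, "dz": -32, "yaw": 0},
  {"hand": 0, "dx": 60, "dy": 0, "dz": -45, "yaw": 0},
  {"hand": 0, "dx": 65, "dy": 0, "dz": -70, "yaw": 0},
  {"hand": 0, "dx": 65, "dy": 0, "dz": -80, "yaw": 0},
])

```text
clock: 17.95
position: [0.4756, 0.1727, 0.2557]
eef_rot: [[-0.999, -0.032, 0.002], [-0.032, 0.999, 0.001], [-0.002, 0.001, -1.0]]
wrist_force: [-0.2, 0.7, -1.8]
finger_gap: 0.0205
```

Run:
```python
from h import *
s,R=st()
im=optics.get_image("side"); crop("side",im,(315,190),100,75,8,"pics/side13.png")
im=optics.get_image("top"); crop("top",im,(275,210),130,80,6,"pics/top13.png")
```

```text
t 17.95 pos [0.4756 0.1727 0.2557] F [-0.2  0.7 -1.8] M [-0.05 -0.05 -0.01] gap 0.0205
xang -3.1099 yang 1.6025 z [ 0.002  0.001 -1.   ]
pics/side13.png origin 265 152 scale 8
pics/top13.png origin 210 170 scale 6
```

View pics/side13.png

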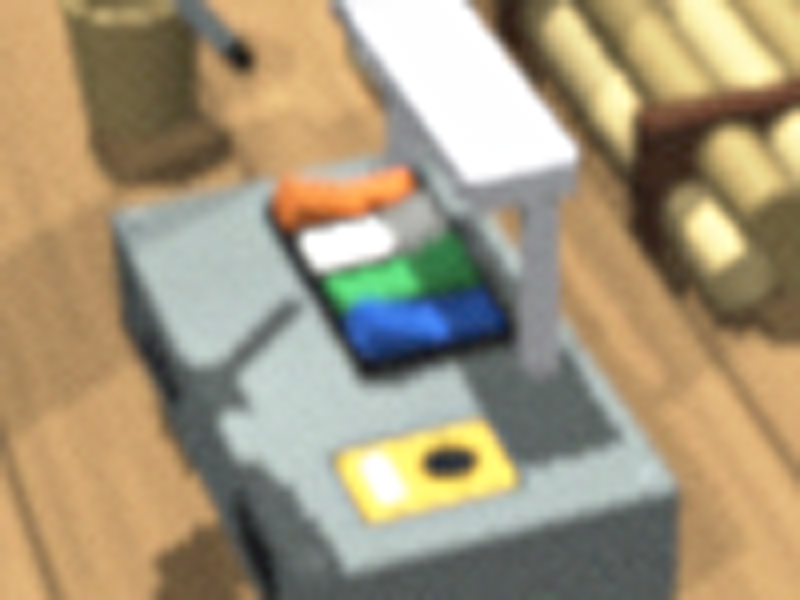

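View pics/top13.png

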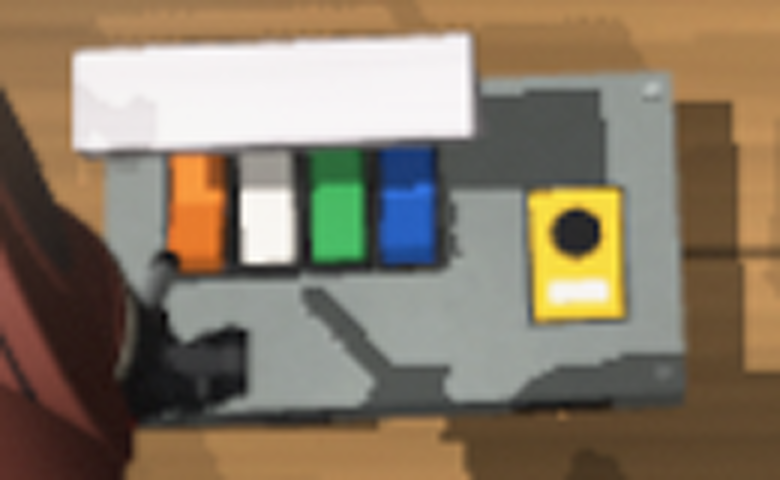

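Orange is on (near end raised, far end level). The stop held 26 N, and the other rockers and the timer look unchanged. Returning to the stand.

>>> step_arm([
  {"hand": 0, "dx": 5, "dy": -35, "dz": -20, "yaw": 0},
  {"hand": 0, "dx": 14, "dy": -95, "dz": -25, "yaw": 0},
  {"hand": 0, "dx": 23, "dy": -155, "dz": -25, "yaw": 0},
  {"hand": 0, "dx": 32, "dy": -215, "dz": -25, "yaw": 0},
  {"hand": 0, "dx": 41, "dy": -275, "dz": -25, "yaw": 0},
  {"hand": 0, "dx": 50, "dy": -335, "dz": -25, "yaw": 0},
  {"hand": 0, "dx": 59, "dy": -395, "dz": -25, "yaw": 0},
  {"hand": 0, "dx": 67, "dy": -455, "dz": -25, "yaw": 0},
])

```text
clock: 19.05
position: [0.4225, -0.2862, 0.2784]
eef_rot: [[-1.0, -0.031, -0.001], [-0.031, 1.0, 0.0], [0.001, 0.0, -1.0]]
wrist_force: [1.1, 0.2, -0.6]
finger_gap: 0.0204
```

>>> step_arm([
  {"hand": 0, "dx": 3, "dy": -30, "dz": 0, "yaw": 0},
  {"hand": 0, "dx": 5, "dy": -50, "dz": 0, "yaw": 0},
  {"hand": 0, "dx": 5, "dy": -53, "dz": 10, "yaw": 0},
  {"hand": 0, "dx": 5, "dy": -53, "dz": 20, "yaw": 0},
  {"hand": 0, "dx": 5, "dy": -53, "dz": 30, "yaw": 0},
  {"hand": 0, "dx": 5, "dy": -53, "dz": 38, "yaw": 0},
  {"hand": 0, "dx": 5, "dy": -53, "dz": 40, "yaw": 0},
  {"hand": 0, "dx": 5, "dy": -53, "dz": 40, "yaw": 0},
])

```text
clock: 20.05
position: [0.4201, -0.3375, 0.2395]
eef_rot: [[-1.0, -0.031, 0.0], [-0.031, 1.0, -0.0], [-0.0, -0.0, -1.0]]
wrist_force: [-0.1, -1.0, -1.1]
finger_gap: 0.0209
```

Run:
```python
from h import *
s,R=st()
im=optics.get_image("side"); crop("side",im,(325,270),100,75,8,"pics/side14.png")
im=optics.get_image("top"); crop("top",im,(427,235),100,75,8,"pics/top14.png")
tip=s["position"]+R@np.array([-.0725,0,.099]); print("tip",tip,(proj("side",tip)-[275,233])*8,(proj("top",tip)-[377,197])*8)
```

```text
t 20.05 pos [ 0.4201 -0.3375  0.2395] F [-0.1 -1.  -1.1] M [-0.03 -0.   -0.04] gap 0.0209
xang -3.1102 yang 1.6022 z [ 0. -0. -1.]
pics/side14.png origin 275 232 scale 8
pics/top14.png origin 377 197 scale 8
tip [ 0.49261081 -0.33519498  0.14047292] [430.82795305 298.32607719] [400.29503239 296.83818286]
```

View pics/side14.png

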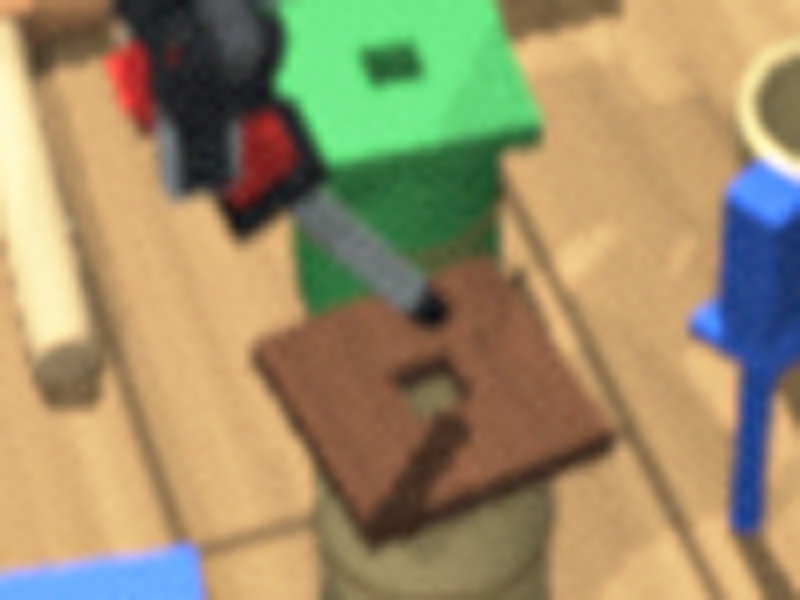

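View pics/top14.png

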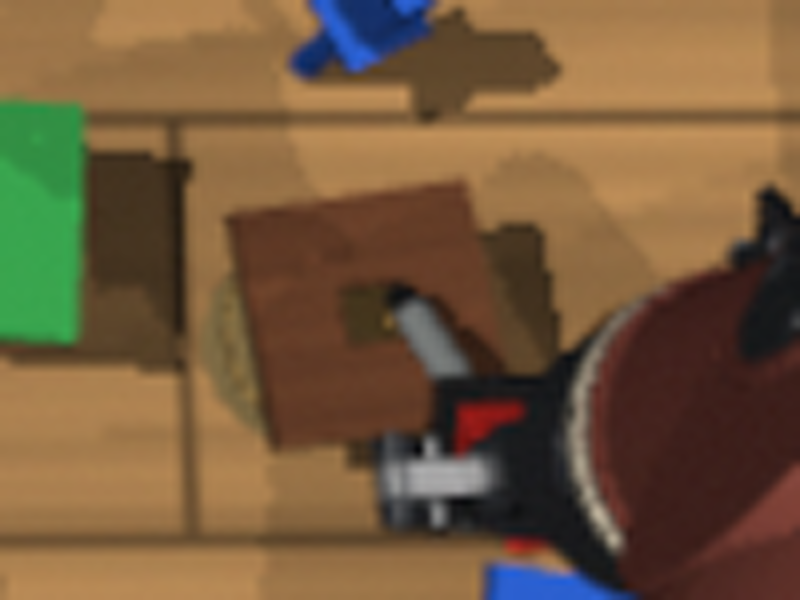

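The tip is over the hole in both views, within 1 mm of the prediction. Lower the tip in by about 10 mm.

>>> step_arm([
  {"hand": 0, "dx": -2, "dy": 0, "dz": 10, "yaw": 0},
  {"hand": 0, "dx": -2, "dy": 0, "dz": 20, "yaw": 0},
  {"hand": 0, "dx": -2, "dy": 0, "dz": 27, "yaw": 0},
  {"hand": 0, "dx": -2, "dy": 0, "dz": 32, "yaw": 0},
  {"hand": 0, "dx": -2, "dy": 0, "dz": 36, "yaw": 0},
  {"hand": 0, "dx": -2, "dy": 0, "dz": 39, "yaw": 0},
  {"hand": 0, "dx": -2, "dy": 0, "dz": 40, "yaw": 0},
  {"hand": 0, "dx": -2, "dy": 0, "dz": 40, "yaw": 0},
])

```text
clock: 21.15
position: [0.422, -0.3375, 0.1994]
eef_rot: [[-1.0, -0.031, 0.0], [-0.031, 1.0, -0.0], [-0.0, -0.0, -1.0]]
wrist_force: [-0.1, -0.4, -0.4]
finger_gap: 0.0209
```

Run:
```python
from h import *
s,R=st()
im=optics.get_image("side"); crop("side",im,(325,270),100,75,8,"pics/side15.png")
```

```text
t 21.15 pos [ 0.422  -0.3375  0.1994] F [-0.1 -0.4 -0.4] M [ 0.01  0.01 -0.01] gap 0.0209
xang -3.1105 yang 1.6019 z [ 0. -0. -1.]
pics/side15.png origin 275 232 scale 8
```

View pics/side15.png

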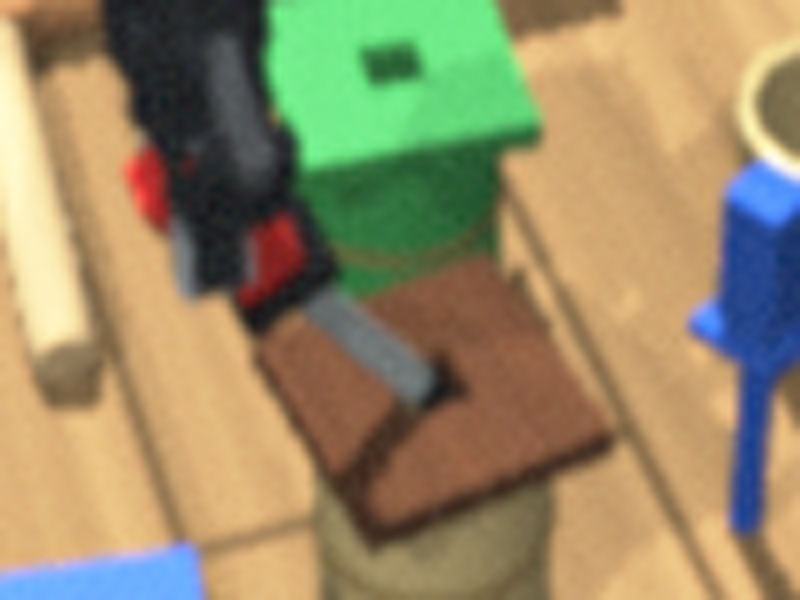

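>>> step_arm([
  {"hand": 0, "dx": -9, "dy": 0, "dz": -4, "yaw": 0},
  {"hand": 0, "dx": -18, "dy": 0, "dz": -9, "yaw": 0},
  {"hand": 0, "dx": -27, "dy": 0, "dz": -13, "yaw": 0},
  {"hand": 0, "dx": -36, "dy": 0, "dz": -16, "yaw": 0},
  {"hand": 0, "dx": -45, "dy": 0, "dz": -19, "yaw": 0},
  {"hand": 0, "dx": -55, "dy": 0, "dz": -21, "yaw": 0},
  {"hand": 0, "dx": -65, "dy": 0, "dz": -22, "yaw": 0},
  {"hand": 0, "dx": -74, "dy": 0, "dz": -22, "yaw": 0},
], grip_force=20)

```text
clock: 22.2
position: [0.495, -0.3358, 0.2214]
eef_rot: [[-1.0, -0.03, -0.003], [-0.03, 1.0, -0.0], [0.003, -0.0, -1.0]]
wrist_force: [-5.3, -1.8, 1.1]
finger_gap: 0.0211
```

Run:
```python
from h import *
s,R=st()
im=optics.get_image("side"); crop("side",im,(325,270),100,75,8,"pics/side16.png")
im=optics.get_image("top"); crop("top",im,(427,235),100,75,8,"pics/top16.png")
```

```text
t 22.2 pos [ 0.495  -0.3358  0.2214] F [-5.3 -1.8  1.1] M [-0.5   2.11  0.01] gap 0.0211
xang -3.1113 yang 1.6011 z [-0.003 -0.    -1.   ]
pics/side16.png origin 275 232 scale 8
pics/top16.png origin 377 197 scale 8
```

View pics/side16.png

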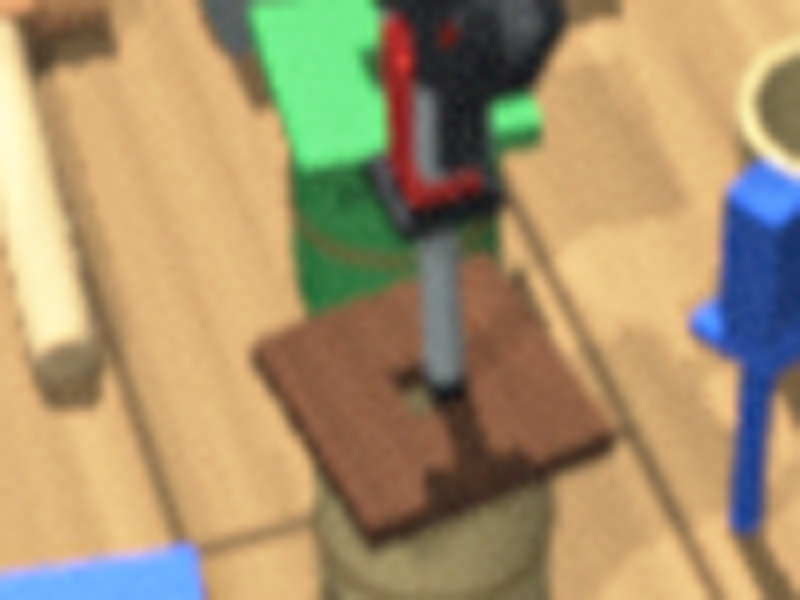

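View pics/top16.png

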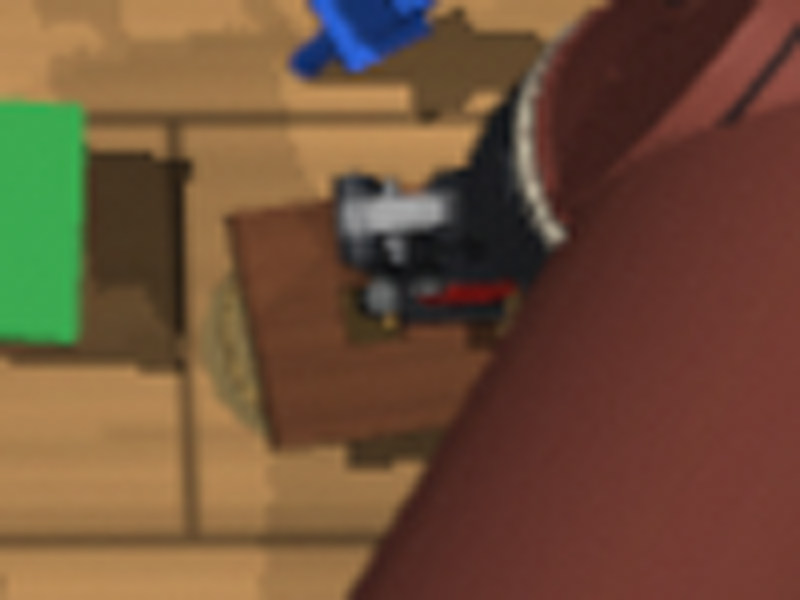

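>>> step_arm([
  {"hand": 0, "dx": 3, "dy": 0.5, "dz": 0, "yaw": 0},
  {"hand": 0, "dx": 3, "dy": 0.5, "dz": 8, "yaw": 0},
  {"hand": 0, "dx": 3, "dy": 0.5, "dz": 16, "yaw": 0},
  {"hand": 0, "dx": 3, "dy": 0.5, "dz": 24, "yaw": 0},
  {"hand": 0, "dx": 3, "dy": 0.5, "dz": 32, "yaw": 0},
  {"hand": 0, "dx": 3, "dy": 0.5, "dz": 40, "yaw": 0},
  {"hand": 0, "dx": 3, "dy": 0.5, "dz": 45, "yaw": 0},
  {"hand": 0, "dx": 3, "dy": 0.5, "dz": 45, "yaw": 0},
])

```text
clock: 23.3
position: [0.4928, -0.3347, 0.1759]
eef_rot: [[-1.0, -0.031, -0.001], [-0.031, 1.0, 0.0], [0.001, 0.0, -1.0]]
wrist_force: [0.3, 0.6, -0.2]
finger_gap: 0.021
```

Run:
```python
from h import *
s,R=st()
im=optics.get_image("side"); crop("side",im,(325,270),100,75,8,"pics/side17.png")
```

```text
t 23.3 pos [ 0.4928 -0.3347  0.1759] F [ 0.3  0.6 -0.2] M [0.03 0.   0.03] gap 0.021
xang -3.1104 yang 1.602 z [-0.001  0.    -1.   ]
pics/side17.png origin 275 232 scale 8
```

View pics/side17.png

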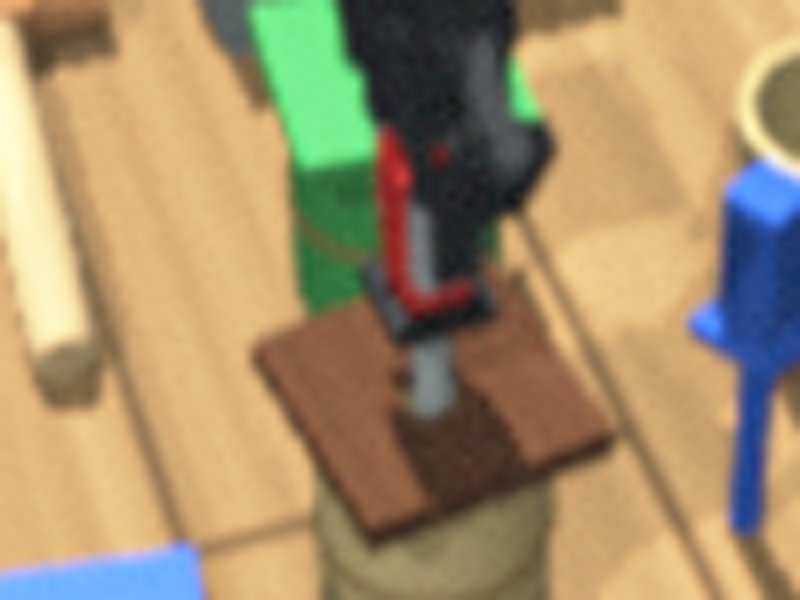

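>>> step_arm([
  {"hand": 0, "dx": 0, "dy": 0, "dz": 8, "yaw": 0},
  {"hand": 0, "dx": 0, "dy": 0, "dz": 16, "yaw": 0},
  {"hand": 0, "dx": 0, "dy": 0, "dz": 23, "yaw": 0},
  {"hand": 0, "dx": 0, "dy": 0, "dz": 29, "yaw": 0},
  {"hand": 0, "dx": 0, "dy": 0, "dz": 33, "yaw": 0},
  {"hand": 0, "dx": 0, "dy": 0, "dz": 36, "yaw": 0},
  {"hand": 0, "dx": 0, "dy": 0, "dz": 37, "yaw": 0},
  {"hand": 0, "dx": 0, "dy": 0, "dz": 37, "yaw": 0},
])

```text
clock: 24.35
position: [0.493, -0.3348, 0.1394]
eef_rot: [[-1.0, -0.031, 0.0], [-0.031, 1.0, -0.0], [-0.0, -0.0, -1.0]]
wrist_force: [-0.5, -0.3, -1.2]
finger_gap: 0.0207
```

Run:
```python
from h import *
s,R=st()
im=optics.get_image("side"); crop("side",im,(325,270),100,75,8,"pics/side18.png")
```

```text
t 24.35 pos [ 0.493  -0.3348  0.1394] F [-0.5 -0.3 -1.2] M [-0.   -0.01  0.02] gap 0.0207
xang -3.1104 yang 1.602 z [ 0. -0. -1.]
pics/side18.png origin 275 232 scale 8
```

View pics/side18.png

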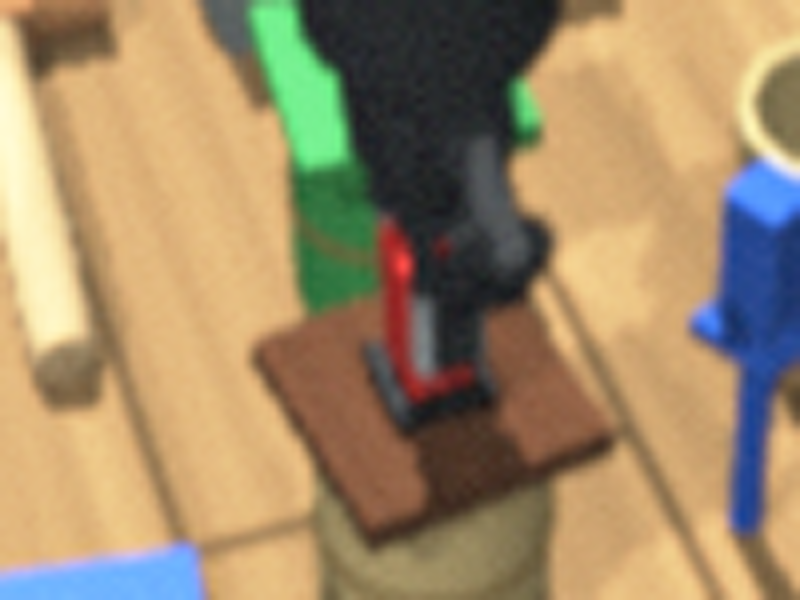

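>>> step_arm([
  {"hand": 0, "dx": 0, "dy": 0, "dz": 1, "yaw": 0},
  {"hand": 0, "dx": 0, "dy": 0, "dz": 2, "yaw": 0},
  {"hand": 0, "dx": 0, "dy": 0, "dz": 2, "yaw": 0},
  {"hand": 0.2, "dx": 0, "dy": 0, "dz": 1, "yaw": 0},
  {"hand": 0.5, "dx": 0, "dy": 0, "dz": 0, "yaw": 0},
  {"hand": 0.9, "dx": 0, "dy": 0, "dz": 0, "yaw": 0},
  {"hand": 0.9, "dx": 0, "dy": 0, "dz": 0, "yaw": 0},
  {"hand": 0.9, "dx": 0, "dy": 0, "dz": 0, "yaw": 0},
])

```text
clock: 25.4
position: [0.493, -0.3347, 0.1392]
eef_rot: [[-1.0, -0.031, -0.0], [-0.031, 1.0, 0.0], [0.0, 0.0, -1.0]]
wrist_force: [-0.0, 0.7, -0.1]
finger_gap: 0.0772
```

>>> step_arm([
  {"hand": 0.9, "dx": 0, "dy": 0, "dz": -20, "yaw": 0},
  {"hand": 0.9, "dx": 0, "dy": 0, "dz": -45, "yaw": 0},
  {"hand": 0.9, "dx": 0, "dy": 0, "dz": -75, "yaw": 0},
  {"hand": 0.9, "dx": 0, "dy": 0, "dz": -110, "yaw": 0},
  {"hand": 0.9, "dx": 0, "dy": 0, "dz": -150, "yaw": 0},
  {"hand": 0.9, "dx": 40, "dy": 0, "dz": -170, "yaw": 0},
  {"hand": 0.9, "dx": 60, "dy": 0, "dz": -180, "yaw": 0},
  {"hand": 0.9, "dx": 60, "dy": 0, "dz": -180, "yaw": 0},
])

```text
clock: 26.4
position: [0.4321, -0.3375, 0.3206]
eef_rot: [[-1.0, -0.029, 0.003], [-0.029, 1.0, -0.0], [-0.003, -0.0, -1.0]]
wrist_force: [0.4, -0.5, 0.2]
finger_gap: 0.077
```

Run:
```python
from h import *
s,R=st()
im=optics.get_image("side"); cv2.imwrite("pics/side19f.png",im);crop("side",im,(325,270),100,75,8,"pics/side19.png");crop("side",im,(315,190),100,75,8,"pics/side19b.png")
im=optics.get_image("top"); cv2.imwrite("pics/top19f.png",im)
```

```text
t 26.4 pos [ 0.4321 -0.3375  0.3206] F [ 0.4 -0.5  0.2] M [ 0.02 -0.01 -0.04] gap 0.077
xang -3.1122 yang 1.6002 z [ 0.003 -0.    -1.   ]
pics/side19.png origin 275 232 scale 8
pics/side19b.png origin 265 152 scale 8
```

View pics/side19.png

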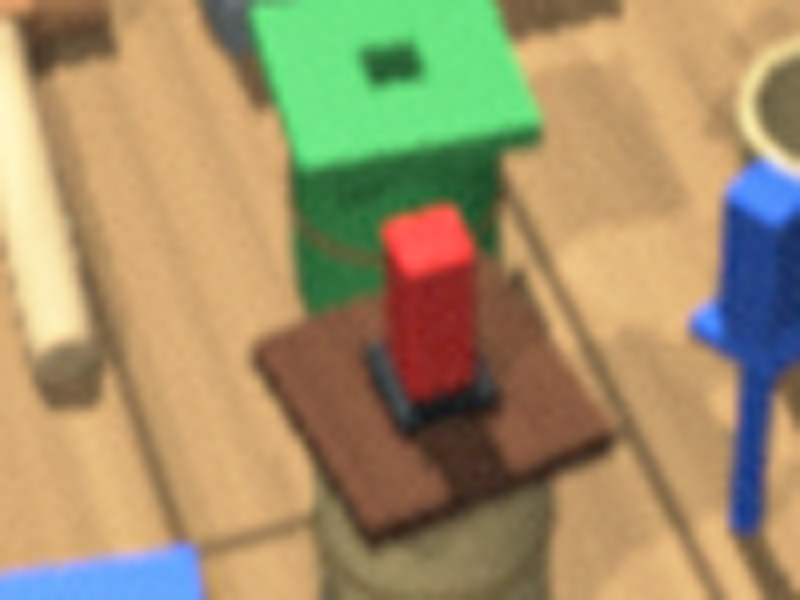

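View pics/side19b.png

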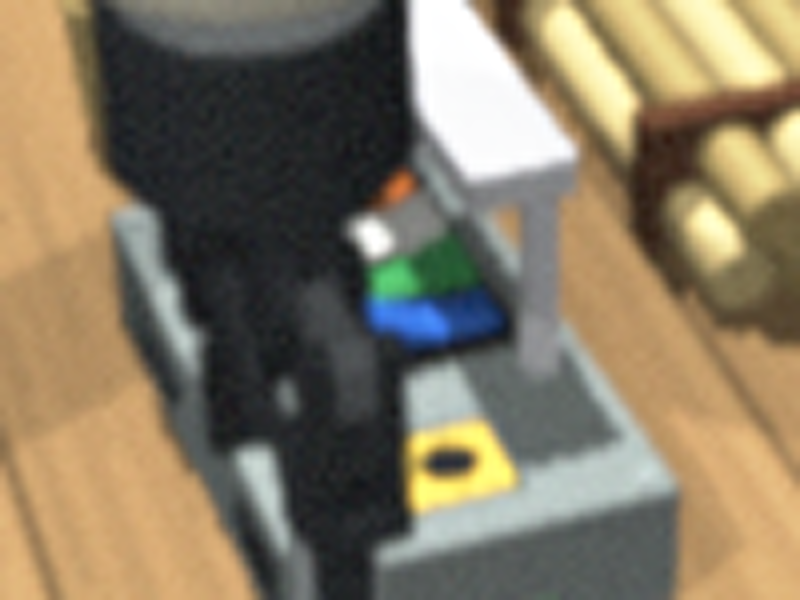

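View pics/top19f.png

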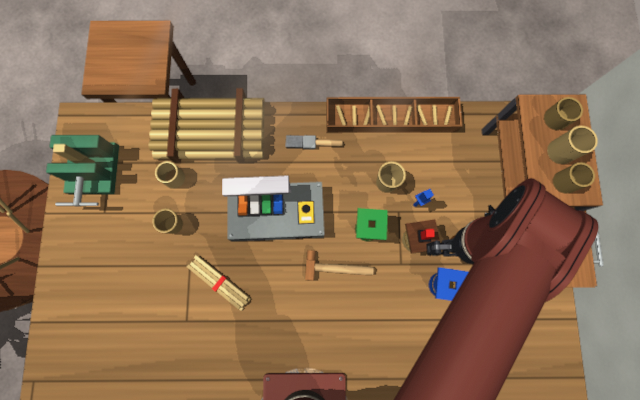

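The pointer stands upright with its collar flat on the stand, gripper clear, and the bystanders are where they started. Handing in.

Run:
```python
from h import *
print(ticket.finish_job()); st()
```

```text
the job is handed in; nothing more can be done
None
the job is handed in; nothing more can be done
```

The job is done and was handed in at about 26.5 s of the 58 s allowed; no verdict was reported.

- **Timer:** I pressed the yellow block down with the shut fingers, off-centre to keep clear of the rail. It stopped with the fingertips at z = 60 mm against 12.8 N, and later side views show it flush with the deck.
- **Orange rocker:** After that, I pivoted the pointer to about 34° against the edge of its stand hole and reached in under the rail. I pushed the far end down with the black tip until the stop held about 27 N. Pictures show the near end raised and the far end level; the gripper did not touch the switch.
- **Pointer:** I straightened it in the hole, lowered it and let go. The last picture shows it upright with its collar flat on the stand. Its handle is turned about 0.4 rad from where it started, which I left as it was.
- **Everything else:** The green, blue and white rockers and the bystanders looked unchanged in the last views. The arm partly hid the near half of the rockers in the last side view, so I also relied on the clear views taken right after the flip.
- **Failed or disagreeing checks:**
  - One move call was refused because it lacked "yaw" values, and the arm did not move.
  - The network's box and orange-switch positions were up to 10 mm and 5 mm off my own measurements. I used mine, which matched the pictures.

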